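# Index the flange in the drilling jig and lock it

## Task

Get the indexing jig ready: first take the glue bottle that stands in front of the jig and stand it upright on the free part of the wooden board, leaving the U-bracket there in place. Then turn the steel flange under the guard hoop by pushing its ears round, until its notch faces the nose of the locking slide, and only then push the slide fully home so that its nose sits in the notch. Do not knock the bottle over or disturb the tape measure.

Things in the scene. Friction and masses are not known exactly. Their poses are not given: they have to be found in the camera images.
- jig: Grey indexing jig, fixed. Origin: on the bench under the flange's axis; z up; -x side faces the robot. Base plate 12 mm thick, x -100 to 122, y -95 to 95 mm; a 70 mm wide foot carries the locking slide to y = -215 mm. Pedestal radius 34 mm; the flange's underside is 30 mm above the bench. Arbor nut on top (radius 20 mm, up to 60 mm) keeps the flange captive.
- hoop (a point): Centre of the jig's level guard hoop of 8 mm bar, centre-line radius 72 mm, 137 mm above the bench over the ears. Behind (jig +x 94 to 122 mm) its column, 147 mm high. A gripper coming straight down on the ears would strike the hoop; a tool leaning outwards some 30 to 40 degrees reaches in below it, best from the jig's -x side. Open all round below except column and slide.
- flange: Plain steel flange lying on the pedestal, turns about the arbor: disc radius 65 mm, 14 mm thick, with six ears out to radius 88 mm, each 10 degrees wide. Origin: on its axis at its underside. x axis points through its one notch; ears at 30, 90, 150, 210, 270, 330 degrees from it. About 0.45 kg; friction only (some 2 to 4 N at an ear), stays where left.
- notch (a point): Middle of the flange's notch, 60 mm from the axis at half thickness. The notch goes from the rim (radius 65 mm, 24 mm wide) to radius 36 mm (13 mm wide), sides radial.
- mark (a point): Point fixed to the jig, 60 mm from the axis on the locking slide's centre line (jig's -y direction), at the flange's half height: the middle of the notch must come here.
- lock_slide (a joint): Travel of the locking slide towards the flange's axis (jig's +y), in m: 0 fully back, 0.044 fully home at its stop. Friction 2 N, stays where left. Its steel nose, 8 mm wide widening to 16 mm over 14 mm, is 96 mm from the axis when back and 52 mm when home; it enters only where the notch faces it.
- slide_knob (a point): The locking slide's upright black knob, 16 mm across, 40 to 68 mm above the bench; this point is on its centre line 60 mm above the bench, on the jig's -y side, 165 mm from the flange's axis when the slide is fully back, 121 mm when home. Push it towards the axis.
- glue_bottle: White and blue glue bottle standing on the bench just in front of the jig, 43 mm across, 128 mm high with its nozzle; the body to grip goes up to 96 mm. Origin: centre of its underside, z up. Grips best squarely along its x or y axis. 0.09 kg. (Another bottle far back on the bench is not meant.)
- board: Wooden board offcut lying flat to the left of the jig, fixed: 100 mm along its x, 200 mm along its y, 38 mm thick. Origin: centre of its underside, on the bench. A slanting tube of the room's frame runs above the bench left of it, at about 0.43 m to the left of the robot: keep clear.
- u_bracket: Aluminium U-bracket lying loose on the board, 75 mm long (its x), 40 mm wide (its y), 30 mm high, its length roughly across the board. Origin: centre of its underside. Leave it there.
- tape_measure: Black tape measure standing on the bench at the right, in front of the locking slide: 37 x 80 mm, 69 mm high. Origin: centre of its underside. Leave it there.
Things that resemble listed ones, but are neither listed nor needed, are in the scene too. There is more than one size of the flange; the job needs the larger. What is shaped like the glue_bottle but pink or red is not meant.

How it is judged:
By the outcome, as a careful person would: the job done as asked, in the order asked, and still so for the second after the job is handed in, with the robot touching nothing.
It also fails if it takes over 72 s, if anything falls off the work surface, if the arm or the gripper's body presses on something with over 40 N, if the wrist force passes 120 N, or if a joint passes its speed limit or range.

## Robot

A 6-joint arm with a two-finger parallel gripper is mounted at the origin on the work surface; the furniture and walls round the work are solid. World frame = base frame: x ahead of the robot, y to its left, z up, the work surface at z = 0. Lengths are in m, angles in degrees, forces in N, time in s.
With the tool pointing down it reaches from about 0.375 to 0.9 m from the base axis. Payload 3.1 kg.
Tool frame: the origin (TCP) lies on the centre line of the jaws, within the pads' length; the fingertips stand 22 mm ahead of it and the grasp point (between the pads) lies 3 mm ahead of it; y points along the fingers, z is the direction in which the jaws open and shut, and the axes are right-handed (so a half turn about y gives the same grasp; the last joint's range is limited). The gripper opens to 87 mm and grips with 3 to 60 N. Pads are 19 mm wide; open, the fingers measure 117 mm over their backs; the gripper's body (75 mm by 190 mm) begins 51 mm behind the grasp point.
Start: joints at [-84.597, 30.224, 82.088, -0, 67.689, -10.227], TCP at [0.168, -0.602, 0.245] pointing down, gripper open.
Joint ranges: [-176.69, 176.69], [-43.24, 126.21], [12.49, 139.97], [-82, 262], [0, 151.66], [-163.58, 163.58]. Speed limits (degrees/s): [159.86, 159.86, 180, 180, 180, 180].

## Interface

Orientations are given as a 3x3 rotation matrix whose columns are the frame's x, y, z axes.
In Python, from rig import bot gives the robot as it stands.
- The arm moves only by the tool jog_arm, never from a script. Its argument "motion" is one flat list of numbers, 6 for each row, row after row: the shift along the tool's x, y, z in mm, then the turn, a rotation vector about the tool's x, y, z in degrees. A call has 1 to 20 rows; each row is the pose to reach, as a shift and turn from the pose commanded when the call began, along the tool's axes at that moment; what a row does not reach only later rows make up. A row lasts 1/8 s, in which the tool goes at most 62.5 mm and 10.7 degrees, less where a joint would pass 70% of its speed; a pose out of reach is approached as far as the arm can. A call with a gripper value outside its range is refused whole. "gripper" is the opening, from 0 (shut) to 1 (fully open), set as the call begins (left out, the last holds). The fingers move at their own pace and stop on an object; the grip force is fixed at half the most. Time passes only in rows, so rows that repeat a pose let the fingers close. It gives the time, the measured TCP pose, the force and the opening at its end, in the units of the state.
- bot.read_state(): the state, without advancing time (a new reading comes with each control period).
- bot.capture(name): name is "side" or "top"; returns (picture, depth): 384x512x3 uint8, red, green, blue; 384x512 float32, m along the optical axis (not along the pixel's ray), 0 where there is no reading.
- bot.get_calibration(name): a dict with "mtx" (3x3 intrinsics, pixels), "pose" (4x4, takes a point from camera to world coordinates). Camera axes: x right, y up, looking along -z (the intrinsics and any distortion apply to the point x, -y, -z); pixel columns grow to the right and rows downward; lengths in m; the calibration is good to about 2 mm. A picture is of the moment at which its call begins. get_calibration takes no time and is no camera call.
- bot.hand_in(): hands the job in, once; it reports no verdict.
The state is a dict: "time_s": time; "joint_positions": joint angles; "qvel": joint speeds; "tau": joint torques, N m; "position": TCP position; "tcp_rot": TCP orientation; "force": force on the tool from outside, world axes, zero at the start; "moment": the same for the moment, N m; "opening": opening from 0.0 (shut) to 1.0 (fully open).
Only numpy, scipy, OpenCV 4.12 (cv2) and the standard library are available. Lean on these libraries where they do the work, as an engineer would, in place of code of your own. Each camera call takes 0.05 s, during which the arm holds its last target.

## Working session

There is one attempt and no reset: what is moved stays moved. The work goes in short steps, Python scripts to look and compute and a tool call to move; the robot and the scene stay as the last step left them, time stands still between calls to the robot, and variables do not carry over. Pictures are saved under pics/ and viewed, and the job is handed in when it is done.

Besides the shell and the picture viewer there is one more tool, called after "Emit:" by a JSON object that holds its "api" and its "payload". jog_arm: Moves the arm, as the interface text tells. Its arguments: {"type":"object","properties":{"motion":{"type":"array","items":{"type":"number"}},"gripper":{"type":"number"}},"required":["motion"]}

```bash
ls; mkdir -p pics; python3 - <<'E'
from rig import bot
import numpy as np,cv2
s=bot.read_state(); print(s)
for n in("side","top"):
    p,d=bot.capture(n); cv2.imwrite(f"pics/{n}0.png",p[:,:,::-1]); np.save(f"pics/{n}0d.npy",d)
    c=bot.get_calibration(n); print(n,c)
E
```

```text
pics
{'time_s': 0.0, 'joint_positions': array([-8.45954335e+01,  3.02793996e+01,  8.21568297e+01,  3.45137134e-04,
        6.76891606e+01, -1.02258039e+01]), 'qvel': array([-0.00548429,  0.02451487, -0.02589617,  0.0302271 ,  0.09450202,
       -0.04709388]), 'tau': array([ 5.50988661e-04, -4.40033698e+01, -1.76589721e+01,  6.33021654e-02,
        5.80996647e-02, -1.75086948e-04]), 'position': array([ 0.16837351, -0.60117659,  0.24356448]), 'tcp_rot': array([[-9.63020544e-01, -2.00578342e-04,  2.69427897e-01],
       [-2.69427683e-01,  2.17926096e-03, -9.63018159e-01],
       [-3.93993110e-04, -9.99997605e-01, -2.15271443e-03]]), 'force': array([-0.40383984, -0.28000035, -0.65485036]), 'moment': array([-0.00996899, -0.02677963,  0.00853506]), 'opening': 1.0002984054145523}
side {'mtx': array([[454.6641099 ,   0.        , 251.42318452],
       [  0.        , 454.6641099 , 185.81353554],
       [  0.        ,   0.        ,   1.        ]]), 'pose': array([[ 0.9539982 ,  0.11180125, -0.27818685,  0.12528598],
       [-0.29975902,  0.33818789, -0.89206137, -1.30675463],
       [-0.00565416,  0.93441395,  0.35614407,  0.61585441],
       [ 0.        ,  0.        ,  0.        ,  1.        ]])}
top {'mtx': array([[362.92208706,   0.        , 259.77781209],
       [  0.        , 362.92208706, 196.03256831],
       [  0.        ,   0.        ,   1.        ]]), 'pose': array([[-0.01851413,  0.9983934 , -0.05355231,  0.48167874],
       [-0.99980991, -0.01881471, -0.00511416,  0.02883229],
       [-0.00611351,  0.05344744,  0.99855195,  1.18417268],
       [ 0.        ,  0.        ,  0.        ,  1.        ]])}
```

View pics/side0.png

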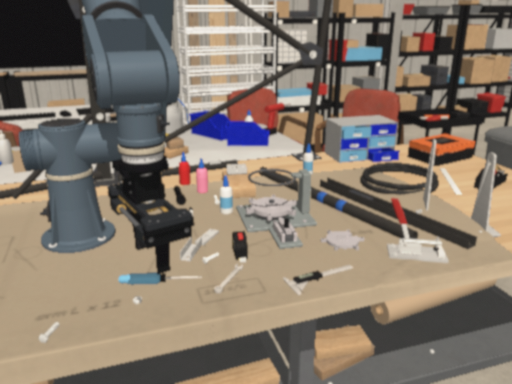

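View pics/top0.png

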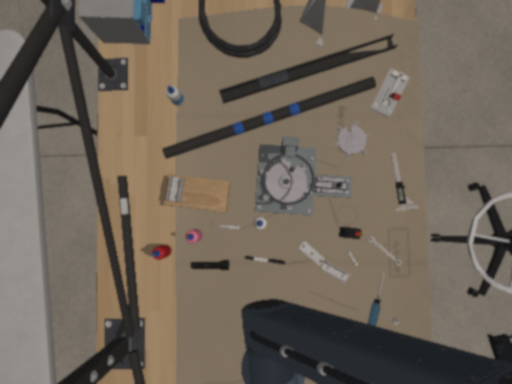

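```bash
cat > h.py <<'E'
import numpy as np,cv2
from rig import bot
def crop(n,src,x0,y0,x1,y1,k):
    im=cv2.imread(src)[y0:y1,x0:x1]; im=cv2.resize(im,None,fx=k,fy=k,interpolation=cv2.INTER_CUBIC)
    for x in range((x0+9)//10*10,x1,10):
        L=8 if x%50 else 18
        cv2.line(im,(int((x-x0+.5)*k),0),(int((x-x0+.5)*k),L),(0,0,255),1)
        if x%50==0: cv2.putText(im,str(x),(int((x-x0)*k)+3,18),0,.4,(0,0,255),1)
    for y in range((y0+9)//10*10,y1,10):
        L=8 if y%50 else 18
        cv2.line(im,(0,int((y-y0+.5)*k)),(L,int((y-y0+.5)*k)),(0,0,255),1)
        if y%50==0: cv2.putText(im,str(y),(3,int((y-y0)*k)-2),0,.4,(0,0,255),1)
    cv2.imwrite(n,im)
def ray(cam,u,v):
    c=bot.get_calibration(cam);M=c['mtx'];P=c['pose']
    d=np.array([(u-M[0,2])/M[0,0],-(v-M[1,2])/M[1,1],-1.])
    return P[:3,3],P[:3,:3]@d
def atz(cam,u,v,z):
    o,d=ray(cam,u,v); return o+d*(z-o[2])/d[2]
def atd(cam,u,v,dep):
    o,d=ray(cam,u,v); return o+d*dep
def proj(cam,p):
    c=bot.get_calibration(cam);M=c['mtx'];P=c['pose']
    q=P[:3,:3].T@(np.array(p)-P[:3,3]); return np.array([M[0,2]+M[0,0]*q[0]/-q[2],M[1,2]+M[1,1]*q[1]/q[2]])
def two(a,b):
    o1,d1=ray('side',*a);o2,d2=ray('top',*b)
    A=np.stack([d1,-d2],1);t=np.linalg.lstsq(A,o2-o1,rcond=None)[0]
    p=o1+d1*t[0];q=o2+d2*t[1];return (p+q)/2,np.linalg.norm(p-q)
E
python3 - <<'E'
from h import *
crop('pics/c1.png','pics/top0.png',245,130,365,250,5)
crop('pics/c2.png','pics/side0.png',170,140,330,270,5)
crop('pics/c3.png','pics/top0.png',150,160,280,260,5)
E
```

```text
(no output)
```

View pics/c1.png

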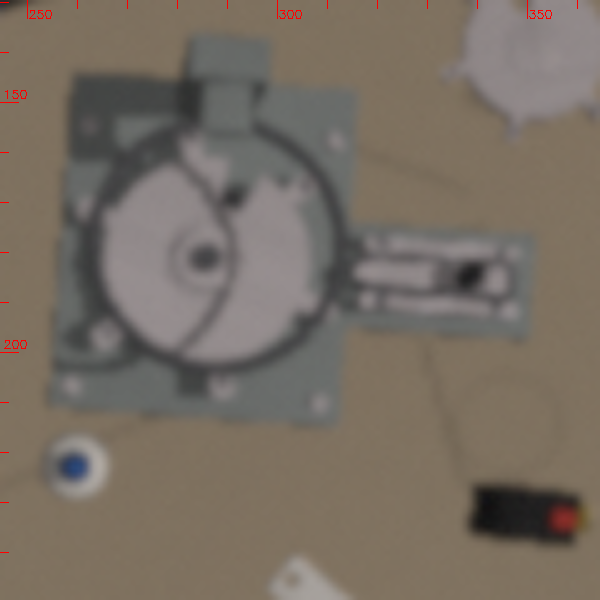

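View pics/c2.png

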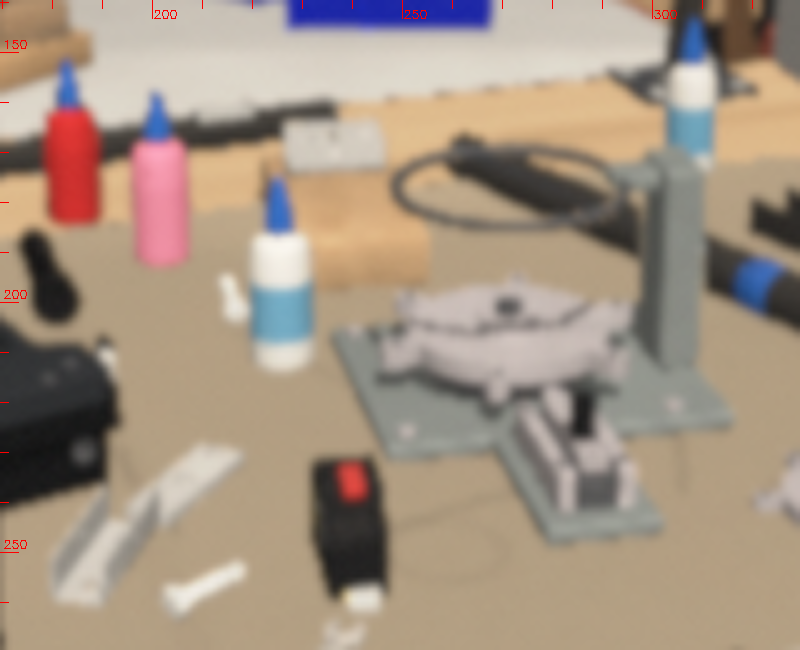

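View pics/c3.png

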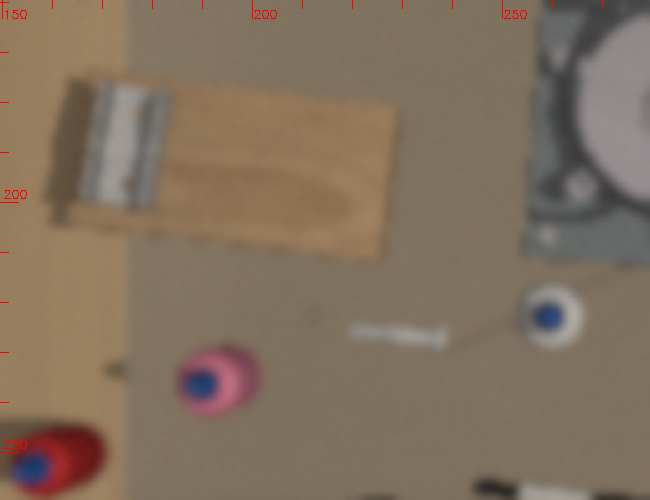

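```bash
cat >> h.py <<'E'
from scipy.optimize import least_squares
def R2(a): return np.array([[np.cos(a),-np.sin(a)],[np.sin(a),np.cos(a)]])
def fit(corr,x0,useoff=False):
    # corr: (cam,u,v,local xyz)
    def P(x,l): 
        l=np.array(l); return np.r_[x[:2]+R2(x[2])@l[:2],l[2]+ (x[3] if len(x)>3 else 0)]
    def f(x): return np.concatenate([proj(c,P(x,l))-[u,v] for c,u,v,l in corr])
    r=least_squares(f,x0,loss='soft_l1'); return r.x,r.fun.reshape(-1,2)
E
python3 - <<'E'
from h import *
T=lambda a,b:(a/5+245-.5,b/5+130-.5); S=lambda a,b:(a/5+170-.5,b/5+140-.5)
z=.012
corr=[('top',*T(357,90),(.122,-.095,z)),('top',*T(338,425),(-.1,-.095,z)),('top',*T(50,405),(-.1,.095,z)),
('top',*T(533,238),(.035,-.215,z)),('top',*T(525,340),(-.035,-.215,z)),
('side',*S(333,332),(-.1,.095,z)),('side',*S(392,450),(-.1,-.095,z)),('side',*S(733,415),(.122,-.095,z)),('side',*S(550,535),(-.035,-.215,z)),('side',*S(662,525),(.035,-.215,z)),
('top',*T(203,258),(0,0,.06)),('side',*S(508,305),(0,0,.06)),('side',*S(583,388),(0,-.165,.068)),('top',*T(470,275),(0,-.165,.068))]
for x0 in ([.5,-.05,0],[.5,-.05,0,0]):
  x,f=fit(corr,x0); print(x,np.degrees(x[2]));print(f.round(1).tolist())
d=np.load('pics/top0d.npy')
for u,v in ((270,180),(280,180),(258,226),(215,193),(174,186)): print((u,v),atd('top',u,v,d[v,u]).round(4))
E
```

```text
[ 0.58625579 -0.04622235 -0.08953308] -5.129867786600701
[[0.3, -0.0], [-0.2, 1.1], [-1.4, 0.9], [0.4, -0.5], [0.8, 0.7], [-0.3, -1.8], [-0.5, -1.1], [1.6, -1.3], [-0.4, -1.8], [1.2, -2.4], [0.4, 0.2], [0.7, -1.7], [0.4, 0.7], [0.6, 0.3]]
[ 0.58685454 -0.04582068 -0.0899273  -0.0052816 ] -5.152454992249489
[[-0.0, 0.1], [-0.6, 1.0], [-1.5, 0.8], [-0.1, -0.5], [0.3, 0.6], [-0.1, -0.5], [-0.4, 0.4], [1.6, 0.2], [-0.3, -0.2], [1.3, -0.9], [0.2, 0.2], [0.8, -0.2], [0.5, 2.3], [0.1, 0.3]]
(270, 180) [0.5926 0.0016 0.046 ]
(280, 180) [ 0.5913 -0.0295  0.0541]
(258, 226) [0.4507 0.0413 0.1052]
(215, 193) [0.5555 0.1764 0.0375]
(174, 186) [0.5797 0.3049 0.0432]
```

```bash
python3 - <<'E'
from h import *
J=np.array([.5863,-.0461]);yaw=-.0897
T=lambda a,b:(a/5+245-.5,b/5+130-.5)
for e in [(105,335),(222,385),(305,310),(300,185),(205,160),(84,207),(243,185)]:
    p=atz('top',*T(*e),.044)[:2]-J; p=R2(-yaw)@p; print(e,np.linalg.norm(p).round(4),np.degrees(np.arctan2(p[1],p[0])).round(1))
# depth-based polar map
im=cv2.imread('pics/top0.png')
N=600;sc=N/.24
ii,jj=np.mgrid[0:N,0:N]
mu=np.zeros((N,N),np.float32);mv=mu.copy()
c=bot.get_calibration('top')
X=(N/2-ii)/sc;Y=(N/2-jj)/sc
pts=(R2(yaw)@np.stack([X.ravel(),Y.ravel()])).T+J
pts=np.c_[pts,np.full(len(pts),.044)]
P=c['pose'];q=(pts-P[:3,3])@P[:3,:3];M=c['mtx']
mu=(M[0,2]+M[0,0]*q[:,0]/-q[:,2]).reshape(N,N).astype(np.float32);mv=(M[1,2]+M[1,1]*q[:,1]/q[:,2]).reshape(N,N).astype(np.float32)
o=cv2.remap(im,mu,mv,cv2.INTER_CUBIC)
def pt(r,a): a=np.radians(a);return (int(N/2-r*np.sin(a)*sc),int(N/2-r*np.cos(a)*sc))
for r in(.036,.065,.088): cv2.circle(o,(N//2,N//2),int(r*sc),(0,255,255),1)
for a in range(0,360,30): cv2.line(o,pt(.09,a),pt(.1,a),(0,0,255),1); cv2.putText(o,str(a),pt(.105,a),0,.4,(0,0,255),1)
cv2.imwrite('pics/rect0.png',o)
E
```

```text
(105, 335) 0.0774 130.9
(222, 385) 0.0787 -167.5
(305, 310) 0.0709 -111.6
(300, 185) 0.0781 -47.6
(205, 160) 0.0643 2.9
(84, 207) 0.0827 69.4
(243, 185) 0.0546 -23.5
```

View pics/rect0.png

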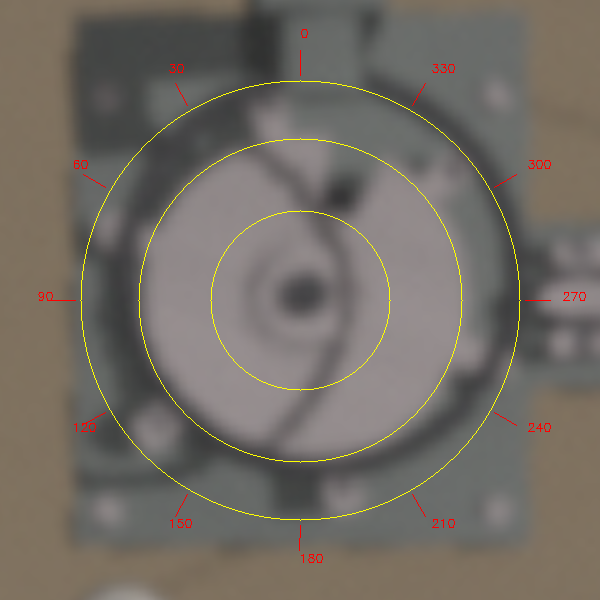

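```bash
python3 - <<'E'
from h import *
T=lambda a,b:(a/5+245-.5,b/5+130-.5); S=lambda a,b:(a/5+170-.5,b/5+140-.5); C=lambda a,b:(a/5+150-.5,b/5+160-.5)
print('nozzle',two(S(277,180),T(73,466)))
print('shoulder by top z.096',atz('top',*T(78,467),.096))
b=S(283,365);print('side bottom',atz('side',*b,0), 'front edge of base; +21mm away')
print('tape',atz('top',*T(525,515),.069))
for n,c in dict(tl=(70,75),tr=(400,105),br=(380,260),bl=(55,225),free=(285,178)).items(): print(n,atz('top',*C(*c),.038).round(4))
for n,s,t in (('br',S(430,238),C(380,260)),):print(n,two(s,t))
for n,c in dict(ua=(92,80),ub=(170,92),uc=(155,212),ud=(80,203)).items(): print(n,atz('top',*C(*c),.068).round(4))
d=np.load('pics/top0d.npy')
for u,v in ((205,190),(215,195),(205,200),(259,223),(262,221),(265,226)): print(u,v,atd('top',u,v,d[v,u]).round(4))
E
```

```text
nozzle (array([0.45814734, 0.03833842, 0.12483937]), np.float64(0.0054350508884638314))
shoulder by top z.096 [0.4595617  0.03493187 0.096     ]
side bottom [0.45293781 0.02626532 0.        ] front edge of base; +21mm away
tape [ 0.42472837 -0.23755114  0.069     ]
tl [0.6174 0.3394 0.038 ]
tr [0.5943 0.1298 0.038 ]
br [0.4963 0.1438 0.038 ]
bl [0.5222 0.3493 0.038 ]
free [0.5493 0.2033 0.038 ]
br (array([0.5398422 , 0.12883085, 0.04272696]), np.float64(0.09191249790741061))
ua [0.6105 0.3176 0.068 ]
ub [0.6021 0.2693 0.068 ]
uc [0.528  0.2791 0.068 ]
ud [0.5345 0.3254 0.068 ]
205 190 [0.5657 0.2081 0.0367]
215 195 [0.5491 0.1764 0.0378]
205 200 [0.5339 0.2086 0.0359]
259 223 [0.46   0.038  0.1268]
262 221 [0.465  0.0291 0.0849]
265 226 [0.4496 0.0203 0.0799]
```

```bash
cat >> h.py <<'E'
from scipy.spatial.transform import Rotation as Ro, Slerp
import json,os
J=np.array([.5863,-.0461]);yaw=-.0897
def jw(x,y,z): return np.r_[J+R2(yaw)@[x,y],z]
def Rz(ydir,zdir):
    y=np.array(ydir,float);y/=np.linalg.norm(y);z=np.array(zdir,float);z-=y*(y@z);z/=np.linalg.norm(z)
    return np.stack([np.cross(y,z),y,z],1)
def getcmd():
    if os.path.exists('cmd.json'):
        c=json.load(open('cmd.json'));return np.array(c['p']),np.array(c['R'])
    return np.array([.168,-.602,.245]),Rz((0,0,-1),(.26942,-.96302,0))
def plan(wps,step=50,ang=9,hold=1,save=True,nr=0):
    """wps: list of (p,R or None, [step])"""
    p0,R0=getcmd();p,R=p0,R0;rows=[]
    for w in wps:
        q=np.array(w[0]);Q=R if w[1] is None else w[1];st=w[2] if len(w)>2 else step
        a=np.degrees((Ro.from_matrix(R).inv()*Ro.from_matrix(Q)).magnitude())
        n=max(1,int(np.ceil(max(np.linalg.norm(q-p)*1000/st,a/ang))))
        sl=Slerp([0,1],Ro.from_matrix([R,Q]))
        for i in range(1,n+1):
            pp=p+(q-p)*i/n; RR=sl(i/n).as_matrix()
            rows.append(np.r_[(R0.T@(pp-p0)*1000).round(nr),np.degrees(Ro.from_matrix(R0.T@RR).as_rotvec()).round(0)])
        p,R=q,Q
    rows+= [rows[-1]]*hold
    r=rows[-1];pf=p0+R0@r[:3]/1000;Rf=R0@Ro.from_rotvec(np.radians(r[3:])).as_matrix()
    if save: json.dump(dict(p=pf.tolist(),R=Rf.tolist()),open('cmd.json','w'))
    print(len(rows),'rows; end',pf.round(4))
    print(', '.join(', '.join(f'{v+0:g}' for v in r) for r in rows))
DOWN=Rz((0,0,-1),(-.0896,-.996,0))
E
python3 - <<'E'
from h import *
plan([((.36,-.38,.32),DOWN),((.44,-.15,.32),DOWN),((.4585,.0365,.28),DOWN),((.4585,.0365,.20),DOWN)],hold=3)
E
```

```text
21 rows; end [0.4586 0.0369 0.2   ]
-35, -11, -23, 0, 3, 0, -70, -21, -46, 0, 6, 0, -105, -32, -69, 0, 9, 0, -140, -43, -93, 0, 12, 0, -175, -54, -116, 0, 15, 0, -210, -64, -139, 0, 18, 0, -245, -75, -162, 0, 21, 0, -273, -75, -202, 0, 21, 0, -300, -75, -242, 0, 21, 0, -328, -75, -282, 0, 21, 0, -356, -75, -322, 0, 21, 0, -384, -75, -362, 0, 21, 0, -401, -65, -406, 0, 21, 0, -418, -55, -449, 0, 21, 0, -435, -45, -493, 0, 21, 0, -452, -35, -537, 0, 21, 0, -452, 5, -537, 0, 21, 0, -452, 45, -537, 0, 21, 0, -452, 45, -537, 0, 21, 0, -452, 45, -537, 0, 21, 0, -452, 45, -537, 0, 21, 0
```

Emit:
{"api": "jog_arm", "payload": {"motion": [-35,-11,-23,0,3,0,-70,-21,-46,0,6,0,-105,-32,-69,0,9,0,-140,-43,-93,0,12,0,-175,-54,-116,0,15,0,-210,-64,-139,0,18,0,-245,-75,-162,0,21,0,-273,-75,-202,0,21,0,-300,-75,-242,0,21,0,-328,-75,-282,0,21,0,-356,-75,-322,0,21,0,-384,-75,-362,0,21,0,-401,-65,-406,0,21,0,-418,-55,-449,0,21,0,-435,-45,-493,0,21,0,-452,-35,-537,0,21,0,-452,5,-537,0,21,0,-452,45,-537,0,21,0,-452,45,-537,0,21,0,-452,45,-537,0,21,0], "gripper": 1}}

```text
time_s: 2.6
position: [0.4598, 0.0368, 0.2004]
tcp_rot: [[-0.996, 0.001, -0.094], [0.094, -0.0, -0.996], [-0.001, -1.0, 0.0]]
force: [0.3, -0.1, 0.8]
opening: 1.003
```

```bash
cat >> h.py <<'E'
def snap(tag):
    for n in("side","top"):
        p,d=bot.capture(n); cv2.imwrite(f"pics/{n}_{tag}.png",p[:,:,::-1]); np.save(f"pics/{n}_{tag}.npy",d)
E
python3 - <<'E'
from h import *
snap('a')
crop('pics/c4.png','pics/side_a.png',170,100,330,230,5)
E
```

```text
(no output)
```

View pics/c4.png

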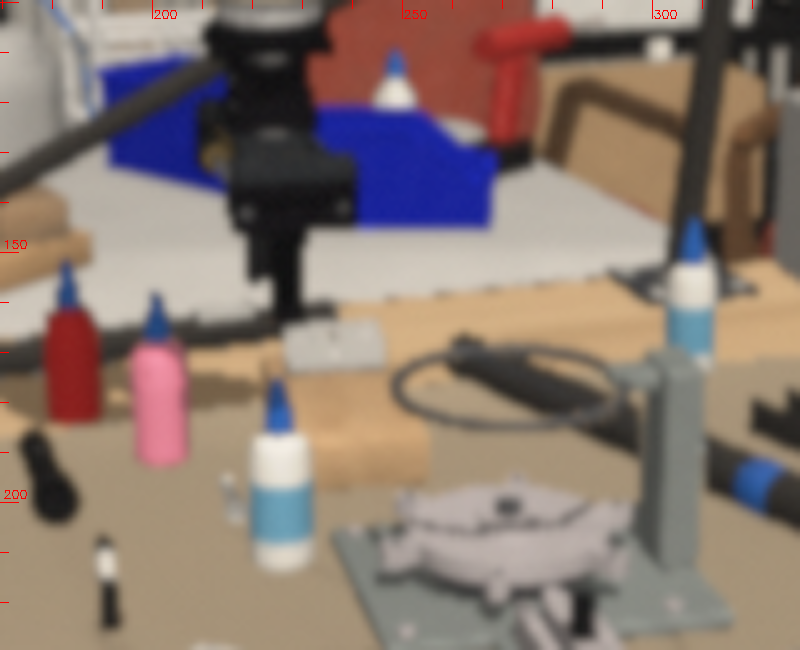

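Emit:
{"api": "jog_arm", "payload": {"motion": [0,40,0,0,0,0,0,80,0,0,0,0,0,100,0,0,0,0,0,109,0,0,0,0,0,109,0,0,0,0,0,109,0,0,0,0]}}

```text
time_s: 3.45
position: [0.4599, 0.0369, 0.0916]
tcp_rot: [[-0.996, 0.002, -0.094], [0.094, -0.0, -0.996], [-0.003, -1.0, 0.0]]
force: [0.3, 0.1, 0.5]
opening: 1.0
```

```bash
python3 - <<'E'
from h import *
snap('b')
crop('pics/c5.png','pics/side_b.png',190,120,290,220,6)
E
```

```text
(no output)
```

View pics/c5.png

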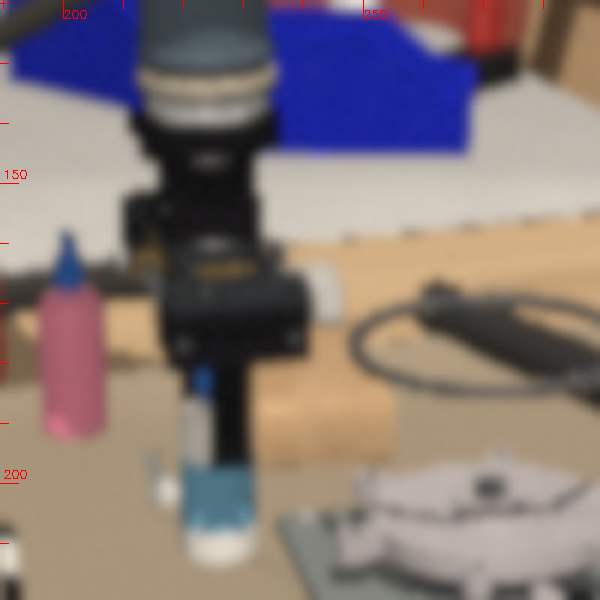

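```bash
python3 - <<'E'
from h import *
s=bot.read_state();p=s['position'];R=s['tcp_rot']
for z in (.0585,.0435):
  for x in(-.0095,.0095): print('finger',z,x,(proj('side',p+R@[x,.01,z])-[190,120]+.5)*6)
for bx in (.455,.46,.465): print('bottle',bx,(proj('side',(bx,.0365,.08))-[190,120]+.5)*6,(proj('side',(bx,.0365,0))-[190,120]+.5)*6, proj('top',(bx,.0365,.126)))
E
```

```text
finger 0.0585 -0.0095 [258.71471911 449.38783795]
finger 0.0585 0.0095 [222.90050461 452.49030046]
finger 0.0435 -0.0095 [253.8591786  439.06514232]
finger 0.0435 0.0095 [218.37358921 442.1118316 ]
bottle 0.455 [214.81144003 415.52019129] [218.58755428 550.29791712] [259.53597787 224.69376716]
bottle 0.46 [223.73755111 414.47480313] [227.34184509 549.14815282] [259.50421038 222.97009374]
bottle 0.465 [232.64692514 413.43137515] [236.08003033 548.00050378] [259.47245901 221.24729462]
```

Emit:
{"api": "jog_arm", "payload": {"motion": [0,0,0,0,0,0,0,0,0,0,0,0,0,0,0,0,0,0,0,0,0,0,0,0,0,0,0,0,0,0,0,0,0,0,0,0,0,0,0,0,0,0,0,0,0,0,0,0], "gripper": 0.2}}

```text
time_s: 4.55
position: [0.459, 0.0371, 0.0905]
tcp_rot: [[-0.996, -0.0, -0.094], [0.094, 0.0, -0.996], [0.0, -1.0, -0.0]]
force: [0.5, 0.0, -0.3]
opening: 0.51
```

```bash
python3 - <<'E'
from h import *
p,R=getcmd(); p=p+R@[0,.109,0]; json.dump(dict(p=p.tolist(),R=R.tolist()),open('cmd.json','w')); print(p)
plan([(p+[0,0,.12],None,25),((.548,.2,p[2]+.12),None,30),((.548,.2,p[2]+.055),None,25),((.548,.2,p[2]+.041),None,10)],hold=3)
E
```

```text
[0.45860728 0.03692129 0.091     ]
20 rows; end [0.5483 0.2002 0.132 ]
0, -24, 0, 0, 0, 0, 0, -48, 0, 0, 0, 0, 0, -72, 0, 0, 0, 0, 0, -96, 0, 0, 0, 0, 0, -120, 0, 0, 0, 0, -11, -120, -24, 0, 0, 0, -21, -120, -49, 0, 0, 0, -32, -120, -73, 0, 0, 0, -42, -120, -98, 0, 0, 0, -53, -120, -122, 0, 0, 0, -63, -120, -146, 0, 0, 0, -74, -120, -171, 0, 0, 0, -74, -98, -171, 0, 0, 0, -74, -77, -171, 0, 0, 0, -74, -55, -171, 0, 0, 0, -74, -48, -171, 0, 0, 0, -74, -41, -171, 0, 0, 0, -74, -41, -171, 0, 0, 0, -74, -41, -171, 0, 0, 0, -74, -41, -171, 0, 0, 0
```

Emit:
{"api": "jog_arm", "payload": {"motion": [0,-24,0,0,0,0,0,-48,0,0,0,0,0,-72,0,0,0,0,0,-96,0,0,0,0,0,-120,0,0,0,0,-11,-120,-24,0,0,0,-21,-120,-49,0,0,0,-32,-120,-73,0,0,0,-42,-120,-98,0,0,0,-53,-120,-122,0,0,0,-63,-120,-146,0,0,0,-74,-120,-171,0,0,0,-74,-98,-171,0,0,0,-74,-77,-171,0,0,0,-74,-55,-171,0,0,0,-74,-48,-171,0,0,0,-74,-41,-171,0,0,0,-74,-41,-171,0,0,0,-74,-41,-171,0,0,0,-74,-41,-171,0,0,0]}}

```text
time_s: 7.05
position: [0.5491, 0.2004, 0.1322]
tcp_rot: [[-0.996, 0.001, -0.094], [0.094, 0.0, -0.996], [-0.001, -1.0, -0.0]]
force: [-0.0, 0.4, -1.6]
opening: 0.505
```

```bash
python3 - <<'E'
from h import *
snap('c')
crop('pics/c6.png','pics/side_c.png',190,100,330,220,5)
crop('pics/c7.png','pics/top_c.png',150,150,290,270,5)
E
```

```text
(no output)
```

View pics/c6.png

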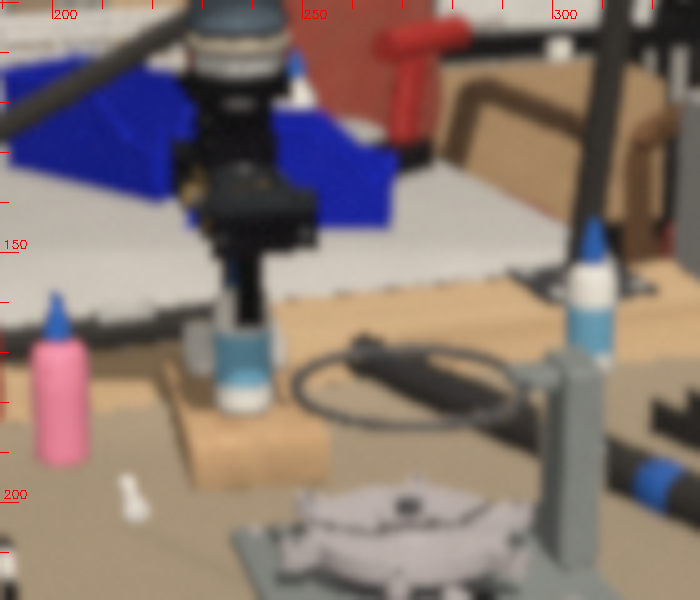

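View pics/c7.png

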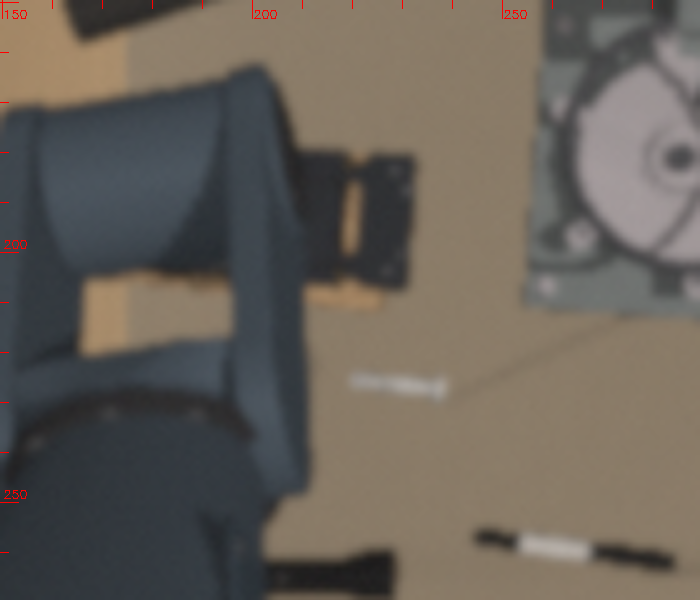

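Emit:
{"api": "jog_arm", "payload": {"motion": [0,1,0,0,0,0,0,2,0,0,0,0,0,2,0,0,0,0]}}

```text
time_s: 7.52
position: [0.5486, 0.2004, 0.1294]
tcp_rot: [[-0.996, -0.0, -0.094], [0.094, -0.0, -0.996], [0.0, -1.0, 0.0]]
force: [0.4, -0.7, -1.7]
opening: 0.509
```

Emit:
{"api": "jog_arm", "payload": {"motion": [0,1,0,0,0,0,0,1,0,0,0,0,0,1,0,0,0,0]}}

```text
time_s: 7.9
position: [0.5487, 0.2004, 0.1286]
tcp_rot: [[-0.996, 0.0, -0.094], [0.094, 0.0, -0.996], [-0.0, -1.0, -0.0]]
force: [-0.8, 0.5, -0.5]
opening: 0.508
```

Emit:
{"api": "jog_arm", "payload": {"motion": [0,0,0,0,0,0,0,0,0,0,0,0,0,0,0,0,0,0,0,0,0,0,0,0,0,0,0,0,0,0], "gripper": 0.8}}

```text
time_s: 8.52
position: [0.5487, 0.2004, 0.1286]
tcp_rot: [[-0.996, 0.0, -0.094], [0.094, 0.0, -0.996], [-0.0, -1.0, -0.0]]
force: [0.2, 0.2, -0.5]
opening: 0.797
```

Emit:
{"api": "jog_arm", "payload": {"motion": [0,-15,0,0,0,0,0,-40,0,0,0,0,0,-75,0,0,0,0,0,-120,0,0,0,0,0,-160,0,0,0,0,0,-160,0,0,0,0]}}

```text
time_s: 9.28
position: [0.551, 0.2009, 0.2937]
tcp_rot: [[-0.996, 0.01, -0.093], [0.093, 0.002, -0.996], [-0.01, -1.0, -0.003]]
force: [0.2, -0.5, -0.1]
opening: 0.801
```

```bash
cat >> h.py <<'E'
def jv(v): return np.r_[R2(yaw)@np.array(v[:2]),v[2]]
LE=np.radians(35)
YD=np.array([np.sin(LE),0,-np.cos(LE)])
LEAN=Rz(jv(YD),jv((0,-1,0)))
def tip(x,y,z,back=0): # jig coords of tip center -> TCP world
    t=np.array([x,y,z])-YD*(.022+back); return jw(*t)
E
python3 - <<'E'
from h import *
p,R=getcmd(); p=p+R@[0,.003-.160,0]; json.dump(dict(p=p.tolist(),R=R.tolist()),open('cmd.json','w')); print(p)
plan([((.46,.06,.28),None,50),(tip(-.079,-.0075,.028,.13),LEAN,50)],hold=3)
E
```

```text
[0.54828645 0.20024503 0.289     ]
11 rows; end [ 0.4203 -0.0388  0.153 ]
19, 2, 37, 0, 0, 0, 37, 5, 74, 0, 0, 0, 56, 7, 111, 0, 0, 0, 75, 9, 148, 0, 0, 0, 82, 41, 173, 0, 0, 9, 90, 73, 199, 0, 0, 17, 98, 105, 224, 0, 0, 26, 105, 136, 250, 0, 0, 35, 105, 136, 250, 0, 0, 35, 105, 136, 250, 0, 0, 35, 105, 136, 250, 0, 0, 35
```

Emit:
{"api": "jog_arm", "payload": {"motion": [19,2,37,0,0,0,37,5,74,0,0,0,56,7,111,0,0,0,75,9,148,0,0,0,82,41,173,0,0,9,90,73,199,0,0,17,98,105,224,0,0,26,105,136,250,0,0,35,105,136,250,0,0,35,105,136,250,0,0,35,105,136,250,0,0,35], "gripper": 0.52}}

```text
time_s: 10.65
position: [0.4551, 0.0421, 0.1903]
tcp_rot: [[-0.867, 0.499, 0.02], [0.07, 0.161, -0.984], [-0.494, -0.852, -0.175]]
force: [0.0, 1.1, -0.4]
opening: 0.52
```

```bash
python3 - <<'E'
from h import *
snap('d')
s=bot.read_state();print(s['joint_positions'].round(1))
crop('pics/c8.png','pics/side_d.png',190,100,330,240,5)
crop('pics/c9.png','pics/top_d.png',150,140,310,260,5)
E
```

```text
[-21.4  19.6 130.5  77.2  19.9  -1.7]
```

View pics/c8.png

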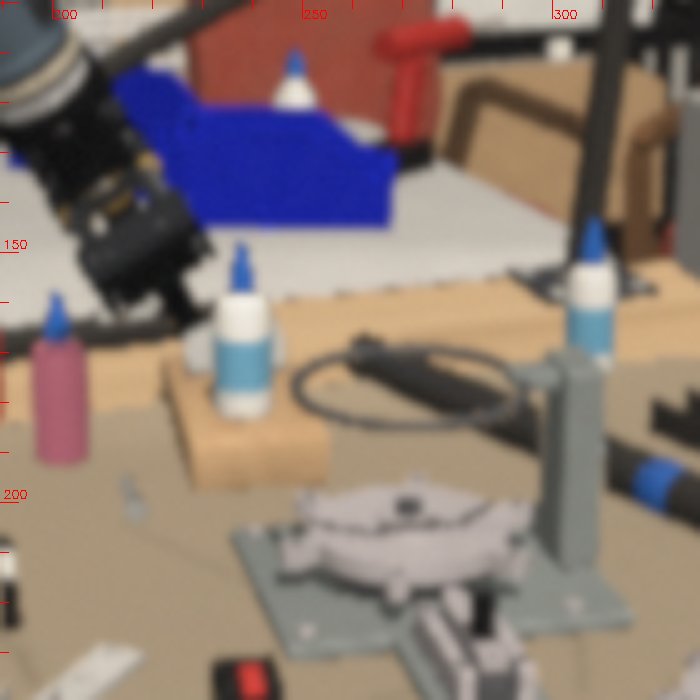

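View pics/c9.png

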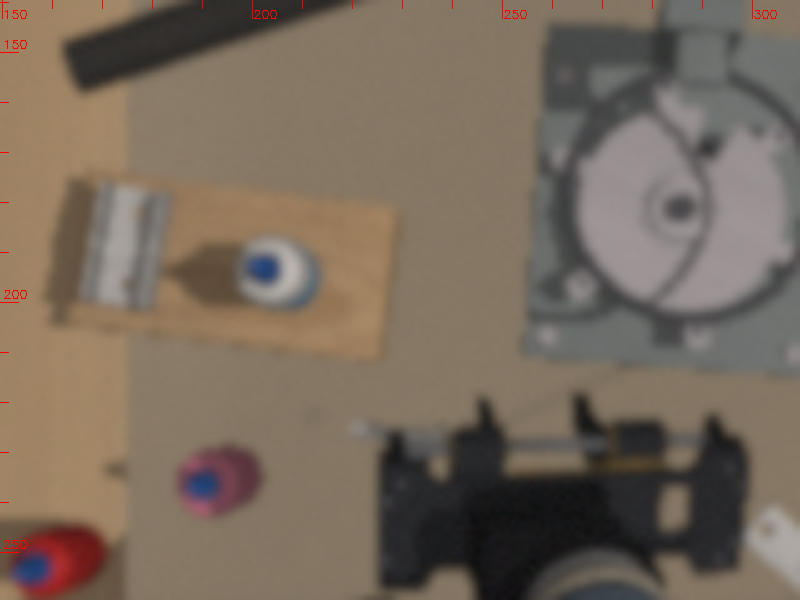

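Emit:
{"api": "jog_arm", "payload": {"motion": [0,0,0,0,0,0]}}

```text
time_s: 10.88
position: [0.4554, 0.0423, 0.1905]
tcp_rot: [[-0.867, 0.497, 0.02], [0.07, 0.162, -0.984], [-0.493, -0.853, -0.175]]
force: [-0.5, 0.2, 0.3]
opening: 0.519
```

```bash
python3 - <<'E'
from h import *
s=bot.read_state();print(repr(s['joint_positions'].round(3)),s['position'].round(4),s['tcp_rot'].round(4).tolist())
E
```

```text
array([-21.317,  19.542, 130.38 ,  76.847,  19.895,  -1.425]) [0.4554 0.0423 0.1905] [[-0.8675, 0.4971, 0.0201], [0.0699, 0.1617, -0.9844], [-0.4925, -0.8525, -0.175]]
```

```bash
cat >> h.py <<'E'
def setm():
    s=bot.read_state(); json.dump(dict(p=s['position'].tolist(),R=s['tcp_rot'].tolist()),open('cmd.json','w'))
E
python3 - <<'E'
from h import *
setm()
plan([((.45,.03,.25),None,50),((.5,.0,.30),DOWN,50)],ang=7,hold=2)
E
```

```text
9 rows; end [5.003e-01 3.000e-04 3.003e-01]
-13, -28, 1, 0, 0, 0, -25, -55, 2, 0, 0, 0, -40, -60, 6, 2, 1, -6, -54, -64, 10, 5, 1, -12, -68, -69, 15, 7, 2, -18, -82, -73, 19, 9, 3, -23, -96, -78, 23, 11, 4, -29, -96, -78, 23, 11, 4, -29, -96, -78, 23, 11, 4, -29
```

Emit:
{"api": "jog_arm", "payload": {"motion": [-13,-28,1,0,0,0,-25,-55,2,0,0,0,-40,-60,6,2,1,-6,-54,-64,10,5,1,-12,-68,-69,15,7,2,-18,-82,-73,19,9,3,-23,-96,-78,23,11,4,-29,-96,-78,23,11,4,-29,-96,-78,23,11,4,-29]}}

```text
time_s: 12.0
position: [0.4989, 0.0005, 0.2998]
tcp_rot: [[-0.995, 0.006, -0.096], [0.096, 0.009, -0.995], [-0.005, -1.0, -0.01]]
force: [-0.6, 0.3, 0.1]
opening: 0.518
```

```bash
cat > kin.py <<'E'
from h import *
# params: a1,d1,L2,L3,a3,b,Lt ; j4 about forearm, j5 pitch, j6 roll
def ry(a):return Ro.from_euler('y',a,degrees=True).as_matrix()
def rz(a):return Ro.from_euler('z',a,degrees=True).as_matrix()
def fk(q,P):
    a1,d1,L2,L3,a3,b,Lt=P
    R=rz(q[0]);p=R@[a1,b,d1]
    R=R@ry(q[1]);p=p+R@[0,0,L2]
    R=R@ry(q[2]);p=p+R@[a3,0,L3]
    R=R@rz(q[3])@ry(q[4]);p=p+R@[0,0,Lt]
    R=R@rz(q[5]); return p,R   # tool y = R z
E
python3 - <<'E'
from kin import *
s=bot.read_state();q3=s['joint_positions'];p3=s['position'];R3=s['tcp_rot'];print(q3.round(3).tolist(),p3.round(4),R3.round(4).tolist())
D=[([-84.5954,30.2794,82.1568,0,67.689,-10.2258],[.16837,-.60118,.24356],np.array([[-9.63020544e-01, -2.00578342e-04,  2.69427897e-01],[-2.69427683e-01,  2.17926096e-03, -9.63018159e-01],[-3.93993110e-04, -9.99997605e-01, -2.15271443e-03]])),
([-21.317,19.542,130.38,76.847,19.895,-1.425],[.4554,.0423,.1905],np.array([[-0.8675, 0.4971, 0.0201], [0.0699, 0.1617, -0.9844], [-0.4925, -0.8525, -0.175]])),(q3,p3,R3)]
for q,p,R in D:
    print(R[:,1],fk(q,[0]*7)[1][:,2].round(4), (fk(q,[0]*7)[1].T@R).round(3).tolist())
E
```

```text
[-13.146, 16.422, 96.024, 0.649, 67.355, 82.139] [0.4989 0.0005 0.2998] [[-0.9953, 0.0058, -0.0964], [0.0964, 0.0094, -0.9953], [-0.0049, -0.9999, -0.0099]]
[-2.00578342e-04  2.17926096e-03 -9.99997605e-01] [-2.0e-04  2.2e-03 -1.0e+00] [[0.0, 0.0, -1.0], [-1.0, 0.0, -0.0], [0.0, 1.0, 0.0]]
[ 0.4971  0.1617 -0.8525] [ 0.4971  0.1617 -0.8525] [[0.0, -0.0, -1.0], [-1.0, 0.0, 0.0], [-0.0, 1.0, -0.0]]
[ 0.00579019  0.00937882 -0.99993925] [ 0.0058  0.0094 -0.9999] [[-0.0, 0.0, -1.0], [-1.0, 0.0, 0.0], [0.0, 1.0, 0.0]]
```

```bash
python3 - <<'E'
from kin import *
s=bot.read_state()
D=[([-84.5954,30.2794,82.1568,0,67.689,-10.2258],[.16837,-.60118,.24356]),([-21.317,19.542,130.38,76.847,19.895,-1.425],[.4554,.0423,.1905]),(s['joint_positions'],s['position'])]
f=lambda P:np.concatenate([fk(q,P)[0]-p for q,p in D])
r=least_squares(f,[.0,.3,.4,.4,0,.1,.2]);print(r.x.round(4),r.fun.round(4),np.linalg.svd(r.jac)[1].round(3))
E
```

```text
[-1.000e-04  2.743e-01  5.880e-01  3.918e-01  1.141e-01  1.110e-01
  2.835e-01] [ 0. -0.  0.  0.  0.  0. -0. -0. -0.] [3.335 2.494 1.74  0.642 0.421 0.167 0.1  ]
```

```bash
cat >> kin.py <<'E'
PK=np.array([-.0001,.2743,.5880,.3918,.1141,.1110,.2835])
K=np.array([[0,0,-1],[-1,0,0],[0,1,0]],float)
LO=np.array([-176.69,-43.24,12.49,-82,0,-163.58]);HI=np.array([176.69,126.21,139.97,262,151.66,163.58])
def ik(p,R,q0):
    def f(q):
        pp,RR=fk(q,PK);e=Ro.from_matrix(RR@K@R.T).as_rotvec(); return np.r_[(pp-p)*5,e]
    r=least_squares(f,np.clip(q0,LO+.01,HI-.01),bounds=(LO,HI),x_scale=50.);return r.x,np.abs(r.fun).max()
def lean(az,le,sgn=-1):
    a=np.radians(az);l=np.radians(le);yd=np.array([np.sin(l)*np.cos(a),np.sin(l)*np.sin(a),-np.cos(l)])
    zd=sgn*np.array([-np.sin(a),np.cos(a),0]); return yd,Rz(jv(yd),jv(zd))
def tipl(x,y,z,yd,back=0): return jw(*(np.array([x,y,z])-yd*(.022+back)))
E
python3 - <<'E'
from kin import *
q0=bot.read_state()['joint_positions']
for az in (-60,-45,-30,-15,0,15,30,45,60):
  for le in(30,35):
   for y in(-.0075,):
    for back in (.12,0):
     for sg in (-1,1):
      yd,R=lean(az,le,sg)
      best=None
      for j4,dj6 in((0,0),(40,0),(-40,0),(180,-180),(90,-90),(-70,60)):
        g=q0.copy();g[3]=j4;g[5]=np.clip(q0[5]+dj6+(0 if sg<0 else -180),-160,160);g[4]=30
        q,e=ik(tipl(-.078*np.cos(np.radians(az)),-.078*np.sin(np.radians(az)),.028,yd,back),R,g)
        if e<1e-3: print(az,le,back,sg,q.round(0).astype(int).tolist()); 
E
```

```text
-60 30 0.12 1 [13, 33, 105, -44, 44, 21]
-60 30 0.12 1 [13, 33, 105, -44, 44, 21]
-60 30 0.12 1 [13, 33, 105, -44, 44, 21]
-60 30 0.12 1 [13, 33, 105, -44, 44, 21]
-60 30 0.12 1 [13, 33, 105, -44, 44, 21]
-60 30 0 1 [6, 45, 106, -60, 33, 34]
-60 30 0 1 [6, 45, 106, -60, 33, 34]
-60 30 0 1 [6, 45, 106, -60, 33, 34]
-60 30 0 1 [6, 45, 106, -60, 33, 34]
-60 30 0 1 [6, 45, 106, -60, 33, 34]
-60 35 0.12 1 [16, 36, 105, -52, 46, 30]
-60 35 0.12 1 [16, 36, 105, -52, 46, 30]
-60 35 0.12 1 [16, 36, 105, -52, 46, 30]
-60 35 0.12 1 [16, 36, 105, -52, 46, 30]
-60 35 0.12 1 [16, 36, 105, -52, 46, 30]
-60 35 0 1 [8, 46, 107, -68, 37, 43]
-60 35 0 1 [8, 46, 107, -68, 37, 43]
-60 35 0 1 [8, 46, 107, -68, 37, 43]
-60 35 0 1 [8, 46, 107, -68, 37, 43]
-45 30 0.12 1 [9, 30, 115, -57, 31, 18]
-45 30 0.12 1 [9, 30, 115, -57, 31, 18]
-45 30 0.12 1 [9, 30, 115, -57, 31, 18]
-45 30 0.12 1 [9, 30, 115, -57, 31, 18]
-45 30 0.12 1 [9, 30, 115, -57, 31, 18]
-45 35 0.12 1 [13, 32, 117, -69, 33, 34]
-45 35 0.12 1 [13, 32, 117, -69, 33, 34]
-45 35 0.12 1 [13, 32, 117, -69, 33, 34]
-45 35 0.12 1 [13, 32, 117, -69, 3
[... 4396 characters left out ...]
, 107, 48, 42, -45]
60 30 0 -1 [-40, 45, 107, 48, 42, -45]
60 30 0 -1 [-40, 45, 107, 48, 42, -45]
60 30 0 -1 [-40, 45, 107, 48, 42, -45]
60 30 0 -1 [-40, 45, 107, 48, 42, -45]
60 30 0 -1 [-40, 45, 107, 48, 42, -45]
60 35 0.12 -1 [-50, 35, 106, 41, 57, -44]
60 35 0.12 -1 [-50, 35, 106, 41, 57, -44]
60 35 0.12 -1 [-50, 35, 106, 41, 57, -44]
60 35 0.12 -1 [-50, 35, 106, 41, 57, -44]
60 35 0.12 -1 [-50, 35, 106, 41, 57, -44]
60 35 0.12 -1 [-50, 35, 106, 41, 57, -44]
60 35 0 -1 [-43, 46, 107, 53, 45, -52]
60 35 0 -1 [-43, 46, 107, 53, 45, -52]
60 35 0 -1 [-43, 46, 107, 53, 45, -52]
60 35 0 -1 [-43, 46, 107, 53, 45, -52]
60 35 0 -1 [-43, 46, 107, 53, 45, -52]
60 35 0 -1 [-43, 46, 107, 53, 45, -52]
```

```bash
cat >> kin.py <<'E'
def plan2(wps,hold=1,maxdq=9,nr=0,quiet=False):
    """wps (p,R,step_mm) ; splits so joints move <maxdq deg/row; rows relative to measured/cmd pose"""
    p0,R0=getcmd();s=bot.read_state();q=s['joint_positions'].copy();p,R=p0,R0;rows=[];worst=0
    for P,Q,st in wps:
        P=np.array(P);Q=R if Q is None else Q
        a=np.degrees((Ro.from_matrix(R).inv()*Ro.from_matrix(Q)).magnitude())
        sl=Slerp([0,1],Ro.from_matrix([R,Q]))
        n=max(1,int(np.ceil(max(np.linalg.norm(P-p)*1000/st,a/9))))
        for _ in range(8):
            qq=q.copy();mx=0;seg=[];er=0
            for i in range(1,n+1):
                pp=p+(P-p)*i/n;RR=sl(i/n).as_matrix();q2,e=ik(pp,RR,qq);mx=max(mx,np.abs(q2-qq).max());er=max(er,e);qq=q2
                seg.append((pp,RR))
            if mx<=maxdq or er>2e-3: break
            n=int(np.ceil(n*max(1.15,mx/maxdq)))
        q=qq
        if not quiet: print('wp',n,'rows maxdq',round(mx,1),'err',round(er,4),q.round(0).astype(int).tolist())
        for pp,RR in seg: rows.append(np.r_[(R0.T@(pp-p0)*1000).round(nr),np.degrees(Ro.from_matrix(R0.T@RR).as_rotvec()).round(0)])
        p,R=P,Q
    rows+=[rows[-1]]*hold
    print(len(rows),'rows; end',p.round(4)); print(R.round(3).tolist())
    print(', '.join(', '.join(f'{v+0:g}' for v in r) for r in rows))
def polar(az,r,z,le=30,back=0,t=0):
    yd,R=lean(az,le); a=np.radians(az); 
    return tipl(-r*np.cos(a)+t*np.sin(a),-r*np.sin(a)-t*np.cos(a),z,yd,back),R
E
python3 - <<'E'
from kin import *
setm()
p,R=polar(10,.076,.028,back=.12)
print(p)
plan2([(p+[0,0,.08],R,50),(p,R,40)],hold=2)
for az in (10,-10,-27,33,0):
  for b in (0,.05,.1):
    P,Q=polar(az,.076,.028,back=b);q,e=ik(P,Q,np.array([-25,40,129,140,20,-80.]));print(az,b,q.round(0),round(e,4))
E
```

```text
[ 0.43982863 -0.05855549  0.15097561]
wp 21 rows maxdq 8.7 err 0.0 [-35, 12, 128, 50, 24, 7]
wp 9 rows maxdq 7.0 err 0.0 [-35, 26, 134, 101, 19, -47]
32 rows; end [ 0.4398 -0.0586  0.151 ]
[[-0.863, 0.498, 0.085], [-0.073, 0.042, -0.996], [-0.5, -0.866, -0.0]]
3, 3, 3, 0, 0, 1, 5, 6, 6, 0, -1, 3, 8, 10, 9, 0, -1, 4, 10, 13, 12, 0, -2, 6, 13, 16, 16, -1, -2, 7, 15, 19, 19, -1, -3, 8, 18, 23, 22, -1, -3, 10, 20, 26, 25, -1, -4, 11, 23, 29, 28, -1, -4, 13, 25, 32, 31, -1, -5, 14, 28, 36, 34, -1, -5, 15, 31, 39, 37, -1, -6, 17, 33, 42, 40, -1, -6, 18, 36, 45, 43, -1, -7, 20, 38, 48, 47, -2, -7, 21, 41, 52, 50, -2, -8, 23, 43, 55, 53, -2, -8, 24, 46, 58, 56, -2, -9, 25, 48, 61, 59, -2, -9, 27, 51, 65, 62, -2, -10, 28, 53, 68, 65, -2, -10, 30, 53, 77, 65, -2, -10, 30, 53, 86, 65, -2, -10, 30, 54, 95, 65, -2, -10, 30, 54, 103, 66, -2, -10, 30, 54, 112, 66, -2, -10, 30, 54, 121, 66, -2, -10, 30, 54, 130, 66, -2, -10, 30, 54, 139, 66, -2, -10, 30, 54, 148, 66, -2, -10, 30, 54, 148, 66, -2, -10, 30, 54, 148, 66, -2, -10, 30
10 0 [-28.  44. 128. 138.  24. -80.] 0.0
10 0.05 [-31.  37. 131. 128.  22. -72.] 0.0
10 0.1 [-33.  29. 133. 110.  19. -56.] 0.0
-10 0 [-16.  44. 128. 179.  22. -90.] 0.0
-10 0.05 [-16.  37. 131. 179.  18. -90.] 0.0
-10 0.1 [-16.  29. 133. 179.  12. -89.] 0.0
-27 0 [  -5.   44.  123.  224.   19. -109.] 0.0
-27 0.05 [  -3.   37.  125.  238.   17. -121.] 0.0
-27 0.1 [  -1.   30.  126.  260.   15. -143.] 0.0
33 0 [-37.  44. 121.  87.  27. -58.] 0.0
33 0.05 [-41.  37. 123.  75.  29. -49.] 0.0
33 0.1 [-44.  30. 124.  63.  32. -39.] 0.0
0 0 [-22.  44. 129. 159.  24. -85.] 0.0
0 0.05 [-23.  37. 132. 153.  20. -81.] 0.0
0 0.1 [-25.  29. 134. 141.  15. -69.] 0.0
```

```bash
python3 - <<'E'
from kin import *
setm()
p,R=polar(10,.076,.028,back=.12)
plan2([(p+[0,0,.08],R,50)],hold=2,maxdq=11)
E
```

```text
wp 17 rows maxdq 10.6 err 0.0 [-35, 12, 128, 50, 24, 7]
19 rows; end [ 0.4398 -0.0586  0.231 ]
[[-0.863, 0.498, 0.085], [-0.073, 0.042, -0.996], [-0.5, -0.866, -0.0]]
3, 4, 4, 0, -1, 2, 6, 8, 8, 0, -1, 3, 9, 12, 11, 0, -2, 5, 13, 16, 15, -1, -2, 7, 16, 20, 19, -1, -3, 9, 19, 24, 23, -1, -4, 10, 22, 28, 27, -1, -4, 12, 25, 32, 31, -1, -5, 14, 28, 36, 34, -1, -5, 16, 31, 40, 38, -1, -6, 17, 35, 44, 42, -1, -7, 19, 38, 48, 46, -2, -7, 21, 41, 52, 50, -2, -8, 23, 44, 56, 54, -2, -8, 24, 47, 60, 57, -2, -9, 26, 50, 64, 61, -2, -10, 28, 53, 68, 65, -2, -10, 30, 53, 68, 65, -2, -10, 30, 53, 68, 65, -2, -10, 30
```

Emit:
{"api": "jog_arm", "payload": {"motion": [3,4,4,0,-1,2,6,8,8,0,-1,3,9,12,11,0,-2,5,13,16,15,-1,-2,7,16,20,19,-1,-3,9,19,24,23,-1,-4,10,22,28,27,-1,-4,12,25,32,31,-1,-5,14,28,36,34,-1,-5,16,31,40,38,-1,-6,17,35,44,42,-1,-7,19,38,48,46,-2,-7,21,41,52,50,-2,-8,23,44,56,54,-2,-8,24,47,60,57,-2,-9,26,50,64,61,-2,-10,28,53,68,65,-2,-10,30,53,68,65,-2,-10,30,53,68,65,-2,-10,30], "gripper": 0.45}}

```text
time_s: 14.38
position: [0.4417, -0.0588, 0.2316]
tcp_rot: [[-0.859, 0.505, 0.078], [-0.069, 0.037, -0.997], [-0.507, -0.862, 0.003]]
force: [0.6, -0.3, 0.2]
opening: 0.455
```

```bash
python3 - <<'E'
from kin import *
setm()
print(bot.read_state()['joint_positions'].round(1))
p,R=polar(10,.076,.028,back=.12)
p2,R=polar(10,.076,.028,back=.03)
plan2([(p,R,40),(p2,R,30)],hold=2,maxdq=11)
E
```

```text
[-34.3  11.9 128.1  51.7  23.8   6. ]
wp 6 rows maxdq 10.2 err 0.0 [-35, 26, 134, 101, 19, -47]
wp 4 rows maxdq 10.9 err 0.0 [-29, 40, 130, 133, 23, -76]
12 rows; end [ 0.4847 -0.0547  0.073 ]
[[-0.863, 0.498, 0.085], [-0.073, 0.042, -0.996], [-0.5, -0.866, -0.0]]
7, 11, 0, 0, 0, 0, 14, 23, 0, 0, 0, 0, 21, 34, 0, 0, 0, 0, 28, 46, 0, 0, 0, 0, 35, 57, 0, 0, 0, 0, 42, 69, -1, 0, 0, 0, 43, 91, -1, 0, 0, 0, 43, 114, -1, 0, 0, 0, 43, 136, -1, 0, 0, 0, 43, 159, -1, 0, 0, 0, 43, 159, -1, 0, 0, 0, 43, 159, -1, 0, 0, 0
```

Emit:
{"api": "jog_arm", "payload": {"motion": [7,11,0,0,0,0,14,23,0,0,0,0,21,34,0,0,0,0,28,46,0,0,0,0,35,57,0,0,0,0,42,69,-1,0,0,0,43,91,-1,0,0,0,43,114,-1,0,0,0,43,136,-1,0,0,0,43,159,-1,0,0,0,43,159,-1,0,0,0,43,159,-1,0,0,0]}}

```text
time_s: 15.88
position: [0.4851, -0.0543, 0.073]
tcp_rot: [[-0.859, 0.506, 0.08], [-0.07, 0.039, -0.997], [-0.507, -0.862, 0.002]]
force: [0.3, -0.2, -0.4]
opening: 0.448
```

```bash
python3 - <<'E'
from kin import *
snap('e')
s=bot.read_state();print(s['joint_positions'].round(1))
crop('pics/c10.png','pics/side_e.png',200,130,320,240,6)
crop('pics/c11.png','pics/top_e.png',240,130,360,240,6)
E
```

```text
[-29.4  40.3 130.6 135.   23.5 -77.7]
```

View pics/c10.png

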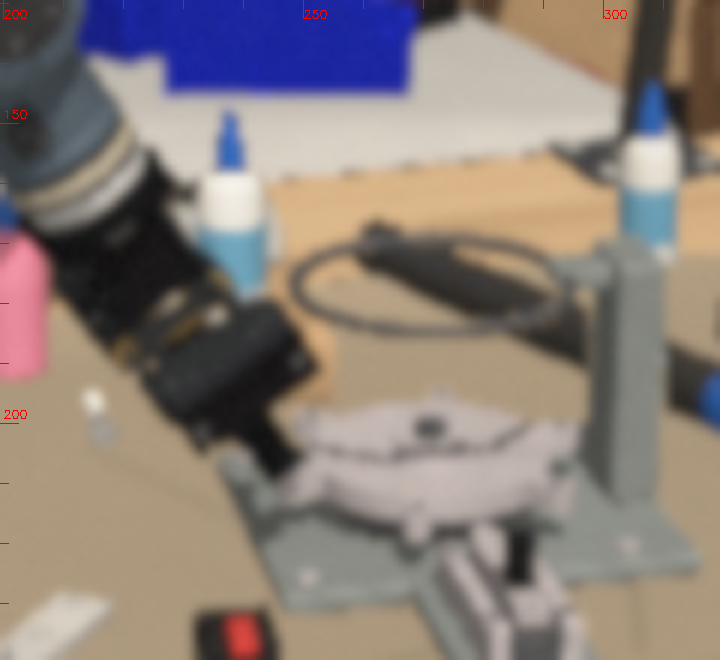

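View pics/c11.png

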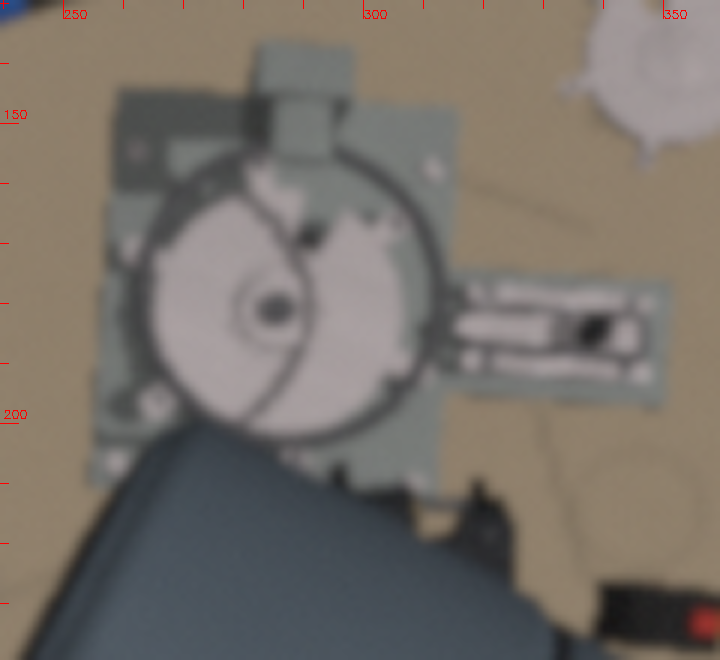

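Emit:
{"api": "jog_arm", "payload": {"motion": [0,10,0,0,0,0,0,18,0,0,0,0,0,25,0,0,0,0,0,30,0,0,0,0,0,30,0,0,0,0]}}

```text
time_s: 16.6
position: [0.5004, -0.0533, 0.0462]
tcp_rot: [[-0.859, 0.505, 0.079], [-0.069, 0.038, -0.997], [-0.507, -0.862, 0.002]]
force: [0.0, 0.3, -0.6]
opening: 0.446
```

```bash
python3 - <<'E'
from kin import *
snap('f')
s=bot.read_state();print(s['joint_positions'].round(1), s['force'].round(1))
# tip in jig frame
t=s['position']+s['tcp_rot']@[0,.022,0]; r=R2(-yaw)@(t[:2]-J); print('tip jig',r.round(4),t[2].round(4),np.hypot(*r),np.degrees(np.arctan2(r[1],r[0]))%360)
crop('pics/c12.png','pics/side_f.png',220,170,320,240,7)
E
```

```text
[-28.   44.5 128.7 140.   25.  -81.6] [-0.2 -0.7 -0.4]
tip jig [-0.0741 -0.0131] 0.0276 0.07522479836869918 190.01653872528084
```

View pics/c12.png

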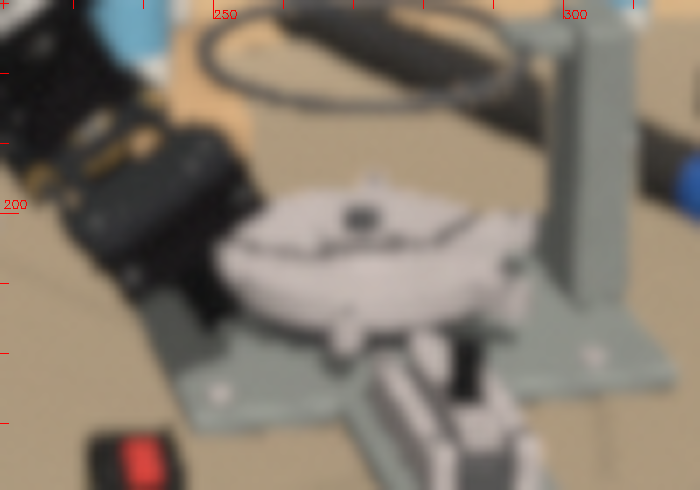

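Emit:
{"api": "jog_arm", "payload": {"motion": [0,0,0,0,0,0,0,0,0,0,0,0,0,0,0,0,0,0,0,0,0,0,0,0], "gripper": 0.22}}

```text
time_s: 17.2
position: [0.5004, -0.0537, 0.0468]
tcp_rot: [[-0.859, 0.506, 0.078], [-0.069, 0.038, -0.997], [-0.507, -0.862, 0.002]]
force: [-0.9, -1.0, 0.1]
opening: 0.231
```

```bash
python3 - <<'E'
from kin import *
setm()
w=[(*polar(a,.0755,.028),30) for a in range(7,-28,-3)]
plan2(w,hold=1,maxdq=11,nr=1)
E
```

```text
wp 1 rows maxdq 4.5 err 0.0 [-26, 44, 129, 145, 24, -82]
wp 1 rows maxdq 6.2 err 0.0 [-25, 44, 129, 151, 24, -83]
wp 1 rows maxdq 6.1 err 0.0 [-23, 44, 129, 157, 24, -85]
wp 1 rows maxdq 6.0 err 0.0 [-21, 44, 129, 163, 24, -86]
wp 1 rows maxdq 6.1 err 0.0 [-19, 44, 129, 169, 23, -87]
wp 1 rows maxdq 6.2 err 0.0 [-17, 44, 128, 175, 23, -89]
wp 1 rows maxdq 6.5 err 0.0 [-15, 44, 128, 182, 22, -90]
wp 1 rows maxdq 6.8 err 0.0 [-13, 44, 127, 189, 21, -93]
wp 1 rows maxdq 7.3 err 0.0 [-11, 44, 127, 196, 21, -95]
wp 1 rows maxdq 7.8 err 0.0 [-9, 44, 126, 204, 20, -98]
wp 1 rows maxdq 8.4 err 0.0 [-7, 44, 125, 212, 19, -102]
wp 1 rows maxdq 8.9 err 0.0 [-6, 44, 123, 221, 19, -107]
13 rows; end [ 0.5123 -0.0014  0.0471]
[[-0.741, 0.428, -0.517], [0.448, -0.259, -0.856], [-0.5, -0.866, 0.0]]
0, -0.3, -4.8, 1, 2, 0, -0.3, -0.1, -9.3, 3, 5, 0, -0.7, 0.1, -13.8, 4, 8, 0, -1.4, 0.5, -18.3, 6, 10, 0, -2.3, 1, -22.7, 7, 13, 0, -3.4, 1.7, -27, 9, 15, 0, -4.7, 2.4, -31.3, 10, 18, 0, -6.2, 3.3, -35.5, 12, 20, 0, -7.8, 4.2, -39.6, 13, 23, 0, -9.7, 5.3, -43.6, 15, 26, -1, -11.7, 6.5, -47.5, 16, 28, -1, -13.9, 7.8, -51.2, 18, 31, -1, -13.9, 7.8, -51.2, 18, 31, -1
```

Emit:
{"api": "jog_arm", "payload": {"motion": [0,-0.3,-4.8,1,2,0,-0.3,-0.1,-9.3,3,5,0,-0.7,0.1,-13.8,4,8,0,-1.4,0.5,-18.3,6,10,0,-2.3,1,-22.7,7,13,0,-3.4,1.7,-27,9,15,0]}}

```text
time_s: 17.95
position: [0.5024, -0.0265, 0.047]
tcp_rot: [[-0.839, 0.495, -0.226], [0.192, -0.12, -0.974], [-0.509, -0.861, 0.005]]
force: [0.7, -1.2, -0.3]
opening: 0.22
```

```bash
python3 - <<'E'
from kin import *
snap('g')
s=bot.read_state();print(s['joint_positions'].round(1), s['force'].round(1))
crop('pics/c13.png','pics/side_g.png',220,170,320,240,7)
crop('pics/c14.png','pics/top_g.png',240,130,360,240,6)
E
```

```text
[-16.6  44.5 128.8 175.9  23.9 -89.6] [1.  0.1 0.5]
```

View pics/c13.png

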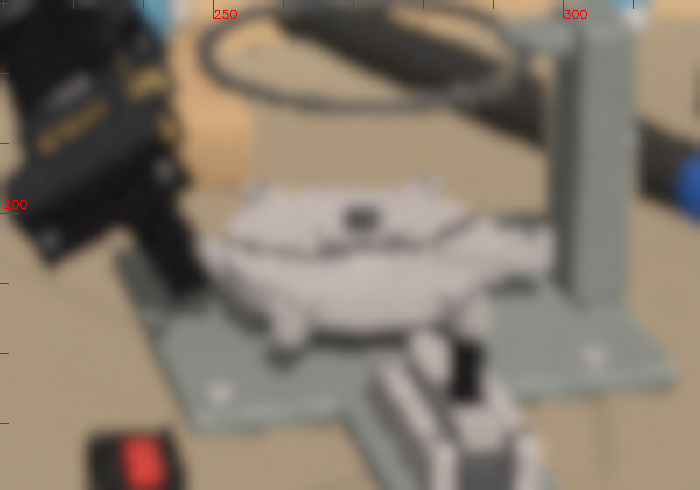

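View pics/c14.png

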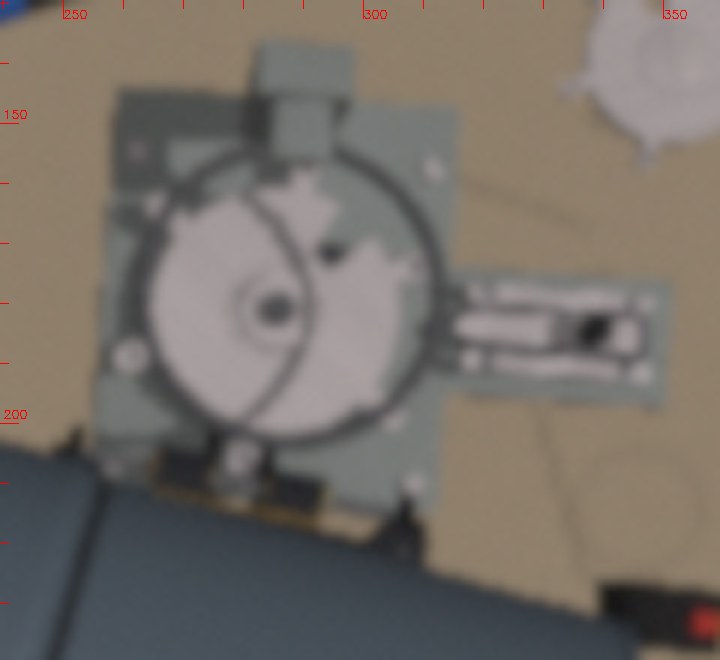

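```bash
python3 - <<'E'
from kin import *
setm()
w=[(*polar(a,.0755,.028),30) for a in range(-11,-28,-3)]+[(*polar(-27,.0755,.028),30)]
plan2(w,hold=1,maxdq=11,nr=1,quiet=True)
E
```

```text
8 rows; end [ 5.131e-01 -1.000e-04  4.710e-02]
[[-0.733, 0.423, -0.532], [0.461, -0.266, -0.847], [-0.5, -0.866, -0.0]]
-0.3, 0.1, -3.4, 1, 3, -1, -0.6, 0.3, -7.9, 3, 6, -1, -1.1, 0.6, -12.4, 4, 8, -1, -1.9, 1, -16.8, 6, 11, -1, -2.8, 1.5, -21.2, 7, 13, -1, -4, 2.1, -25.6, 9, 16, -1, -4.4, 2.4, -27, 9, 17, -1, -4.4, 2.4, -27, 9, 17, -1
```

Emit:
{"api": "jog_arm", "payload": {"motion": [-0.3,0.1,-3.4,1,3,-1,-0.6,0.3,-7.9,3,6,-1,-1.1,0.6,-12.4,4,8,-1,-1.9,1,-16.8,6,11,-1,-2.8,1.5,-21.2,7,13,-1,-4,2.1,-25.6,9,16,-1,-4.4,2.4,-27,9,17,-1,-4.4,2.4,-27,9,17,-1]}}

```text
time_s: 19.05
position: [0.5129, -0.0012, 0.0469]
tcp_rot: [[-0.735, 0.421, -0.532], [0.466, -0.256, -0.847], [-0.492, -0.87, -0.008]]
force: [0.1, -0.5, -0.2]
opening: 0.222
```

```bash
python3 - <<'E'
from kin import *
snap('i')
s=bot.read_state();print(s['joint_positions'].round(1), s['force'].round(1))
crop('pics/c15.png','pics/top_i.png',240,130,360,240,6)
setm()
P,R=polar(-27,.0755,.028,back=.03);P2,_=polar(-27,.0755,.028,back=.065)
plan2([(P,R,12),(P2,R,20)],hold=1,maxdq=11)
E
```

```text
[  -5.8   43.4  123.1  222.8   18.2 -107.8] [-0.3 -0.7  0.1]
wp 3 rows maxdq 3.1 err 0.0 [-4, 40, 124, 231, 17, -115]
wp 2 rows maxdq 6.7 err 0.0 [-3, 35, 125, 244, 16, -127]
6 rows; end [0.4855 0.0172 0.1033]
[[-0.733, 0.423, -0.532], [0.461, -0.266, -0.847], [-0.5, -0.866, -0.0]]
0, -10, 0, 0, 0, 0, 0, -20, -1, 0, 0, 0, 1, -30, -1, 0, 0, 1, 1, -48, -2, 0, 0, 1, 1, -65, -2, 0, 0, 1, 1, -65, -2, 0, 0, 1
```

View pics/c15.png

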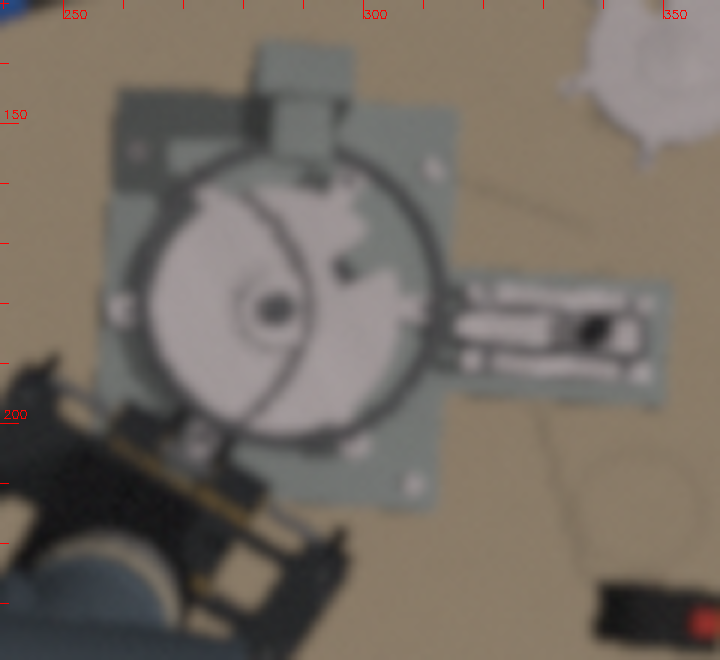

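Emit:
{"api": "jog_arm", "payload": {"motion": [0,0,0,0,0,0,0,0,0,0,0,0,0,0,0,0,0,0,0,-10,0,0,0,0,0,-20,0,0,0,0,0,-30,0,0,0,0,0,-48,0,0,0,0,0,-65,0,0,0,0,0,-65,0,0,0,0], "gripper": 0.45}}

```text
time_s: 20.27
position: [0.4855, 0.0159, 0.1044]
tcp_rot: [[-0.734, 0.422, -0.532], [0.467, -0.256, -0.846], [-0.493, -0.87, -0.009]]
force: [0.7, 0.2, 0.4]
opening: 0.447
```

```bash
cat >> h.py <<'E'
def ang(u,v,z=.044):
    p=atz('top',u,v,z)[:2]-J; p=R2(-yaw)@p; return np.hypot(*p).round(4),(np.degrees(np.arctan2(p[1],p[0]))%360).round(1)
def rect(tag,out,half=.12,z=.044):
    im=cv2.imread(f'pics/top_{tag}.png');N=600;sc=N/(2*half);ii,jj=np.mgrid[0:N,0:N]
    pts=(R2(yaw)@np.stack([((N/2-ii)/sc).ravel(),((N/2-jj)/sc).ravel()])).T+J
    pts=np.c_[pts,np.full(len(pts),z)];c=bot.get_calibration('top');P=c['pose'];q=(pts-P[:3,3])@P[:3,:3];M=c['mtx']
    mu=(M[0,2]+M[0,0]*q[:,0]/-q[:,2]).reshape(N,N).astype(np.float32);mv=(M[1,2]+M[1,1]*q[:,1]/q[:,2]).reshape(N,N).astype(np.float32)
    o=cv2.remap(im,mu,mv,cv2.INTER_CUBIC)
    pt=lambda r,a:(int(N/2-r*np.sin(np.radians(a))*sc),int(N/2-r*np.cos(np.radians(a))*sc))
    for a in range(0,360,10):
        cv2.line(o,pt(.09,a),pt(.098 if a%30 else .103,a),(0,0,255),1)
        if a%30==0: cv2.putText(o,str(a),pt(.108,a),0,.4,(0,0,255),1)
    cv2.imwrite(out,o)
E
python3 - <<'E'
from kin import *
snap('k')
rect('k','pics/r1.png')
E
```

```text
(no output)
```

View pics/r1.png

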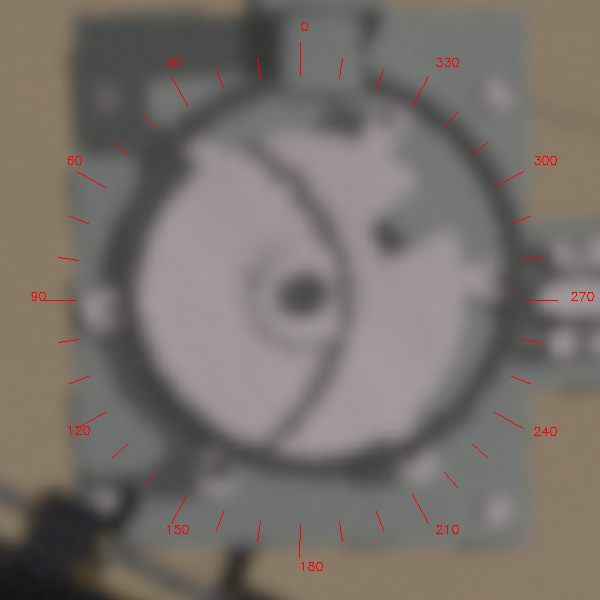

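```bash
python3 - <<'E'
from kin import *
setm()
w=[(*polar(a,.0755,.028,back=.07),40) for a in (-20,-12,-4,4,12,20,28,34.5)]
plan2(w,hold=2,maxdq=12,nr=0)
E
```

```text
wp 3 rows maxdq 8.8 err 0.0 [-8, 34, 129, 217, 14, -111]
wp 3 rows maxdq 10.9 err 0.0 [-14, 34, 131, 186, 16, -93]
wp 3 rows maxdq 9.0 err 0.0 [-21, 34, 133, 161, 17, -81]
wp 2 rows maxdq 11.4 err 0.0 [-27, 34, 133, 138, 19, -73]
wp 2 rows maxdq 10.9 err 0.0 [-33, 34, 132, 117, 21, -64]
wp 2 rows maxdq 10.5 err 0.0 [-37, 34, 129, 96, 23, -55]
wp 2 rows maxdq 9.2 err 0.0 [-41, 34, 126, 79, 27, -48]
wp 1 rows maxdq 11.3 err 0.0 [-42, 35, 122, 68, 31, -44]
20 rows; end [ 0.4804 -0.1057  0.1077]
[[-0.755, 0.436, 0.49], [-0.425, 0.245, -0.872], [-0.5, -0.866, 0.0]]
0, -2, 5, -1, -2, 0, 0, -3, 9, -2, -4, 0, 0, -5, 14, -3, -6, 0, -1, -5, 19, -4, -9, 0, -2, -4, 25, -6, -11, 0, -2, -4, 30, -7, -13, 0, -4, -3, 36, -8, -16, 0, -6, -2, 41, -10, -18, 0, -7, -1, 46, -11, -20, 0, -11, 1, 54, -13, -24, 0, -14, 3, 61, -15, -27, 0, -18, 5, 68, -17, -31, 0, -23, 7, 75, -19, -34, 0, -28, 10, 81, -21, -38, 0, -33, 13, 88, -23, -41, 0, -39, 16, 93, -25, -45, 0, -44, 19, 98, -27, -48, 0, -54, 25, 106, -30, -54, 0, -54, 25, 106, -30, -54, 0, -54, 25, 106, -30, -54, 0
```

Emit:
{"api": "jog_arm", "payload": {"motion": [0,-2,5,-1,-2,0,0,-3,9,-2,-4,0,0,-5,14,-3,-6,0,-1,-5,19,-4,-9,0,-2,-4,25,-6,-11,0,-2,-4,30,-7,-13,0,-4,-3,36,-8,-16,0,-6,-2,41,-10,-18,0,-7,-1,46,-11,-20,0,-11,1,54,-13,-24,0,-14,3,61,-15,-27,0,-18,5,68,-17,-31,0,-23,7,75,-19,-34,0,-28,10,81,-21,-38,0,-33,13,88,-23,-41,0,-39,16,93,-25,-45,0,-44,19,98,-27,-48,0,-54,25,106,-30,-54,0,-54,25,106,-30,-54,0,-54,25,106,-30,-54,0]}}

```text
time_s: 22.88
position: [0.4787, -0.1049, 0.107]
tcp_rot: [[-0.756, 0.431, 0.493], [-0.428, 0.243, -0.87], [-0.495, -0.869, 0.001]]
force: [-0.1, 0.0, -0.1]
opening: 0.452
```

```bash
python3 - <<'E'
from kin import *
setm()
snap('l')
rect('l','pics/r2.png')
crop('pics/c16.png','pics/side_l.png',200,130,320,240,6)
s=bot.read_state();print(s['joint_positions'].round(1))
P,R=polar(34.5,.0755,.028,back=.03)
plan2([(P,R,20)],hold=2,maxdq=12,nr=0)
E
```

```text
[-42.2  34.5 122.6  67.4  30.6 -43.4]
wp 3 rows maxdq 3.2 err 0.0 [-40, 40, 121, 77, 29, -51]
5 rows; end [ 0.4978 -0.0959  0.073 ]
[[-0.755, 0.436, 0.49], [-0.425, 0.245, -0.872], [-0.5, -0.866, 0.0]]
-1, 13, 1, 0, 0, 0, -1, 27, 1, 0, 0, 0, -2, 40, 2, 0, 0, 0, -2, 40, 2, 0, 0, 0, -2, 40, 2, 0, 0, 0
```

View pics/c16.png

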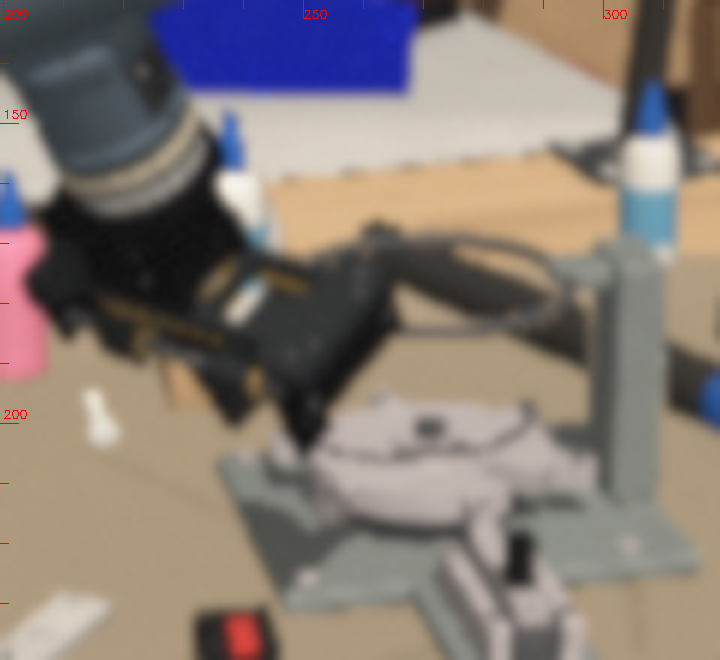

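View pics/r2.png

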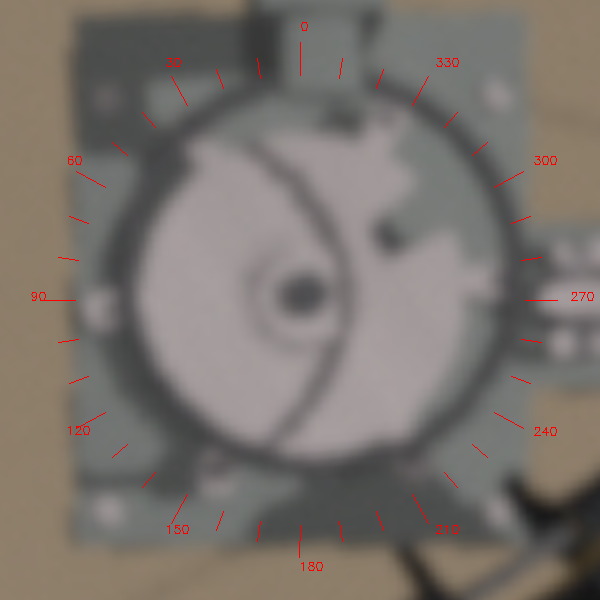

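Emit:
{"api": "jog_arm", "payload": {"motion": [-1,13,1,0,0,0,-1,27,1,0,0,0,-2,40,2,0,0,0,-2,50,2,0,0,0,-2,50,2,0,0,0]}}

```text
time_s: 23.6
position: [0.5029, -0.0932, 0.0646]
tcp_rot: [[-0.755, 0.43, 0.494], [-0.43, 0.243, -0.869], [-0.494, -0.869, 0.001]]
force: [0.3, -0.2, -0.4]
opening: 0.447
```

```bash
python3 - <<'E'
from kin import *
setm()
snap('m')
crop('pics/c17.png','pics/side_m.png',220,170,320,240,7)
P,R=polar(34.5,.0755,.028,back=.0)
plan2([(P,R,10)],hold=2,maxdq=12,nr=0)
E
```

```text
wp 2 rows maxdq 2.9 err 0.0 [-38, 44, 120, 84, 28, -57]
4 rows; end [ 0.5109 -0.0885  0.0471]
[[-0.755, 0.436, 0.49], [-0.425, 0.245, -0.872], [-0.5, -0.866, 0.0]]
0, 10, 0, 0, 0, 0, 1, 20, 0, 0, 0, 0, 1, 20, 0, 0, 0, 0, 1, 20, 0, 0, 0, 0
```

View pics/c17.png

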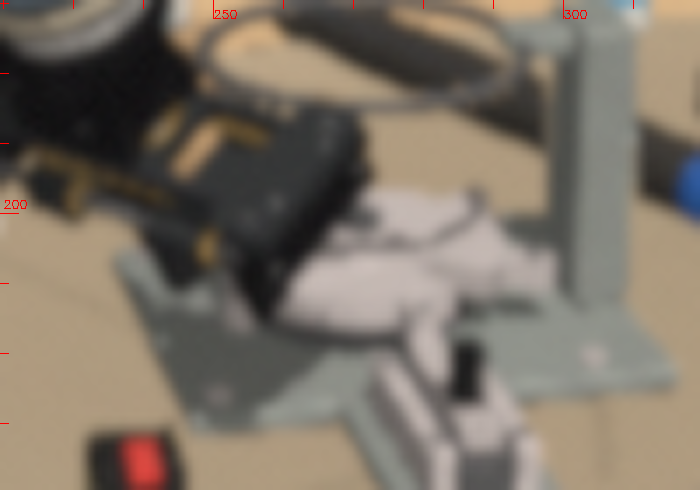

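Fingers straddle the ear (finger near crop 265,310; ear left at 240,310). Insert further.

Emit:
{"api": "jog_arm", "payload": {"motion": [0,8,0,0,0,0,1,14,0,0,0,0,1,20,0,0,0,0,1,20,0,0,0,0]}}

```text
time_s: 24.2
position: [0.5114, -0.0899, 0.0467]
tcp_rot: [[-0.755, 0.431, 0.494], [-0.43, 0.242, -0.87], [-0.495, -0.869, 0.002]]
force: [0.4, 0.9, 0.1]
opening: 0.451
```

Emit:
{"api": "jog_arm", "payload": {"motion": [0,0,0,0,0,0,0,0,0,0,0,0,0,0,0,0,0,0,0,0,0,0,0,0], "gripper": 0.22}}

```text
time_s: 24.7
position: [0.5113, -0.0901, 0.0473]
tcp_rot: [[-0.755, 0.432, 0.494], [-0.43, 0.242, -0.87], [-0.495, -0.869, 0.003]]
force: [0.2, 0.3, -0.0]
opening: 0.228
```

```bash
python3 - <<'E'
from kin import *
setm()
snap('n')
crop('pics/c18.png','pics/side_n.png',220,170,320,240,7)
w=[(*polar(a,.0755,.028),30) for a in list(range(31,1,-3))+[1]]
plan2(w,hold=2,maxdq=12,nr=1,quiet=True)
E
```

```text
13 rows; end [ 0.5    -0.0399  0.0471]
[[-0.864, 0.499, -0.072], [0.063, -0.036, -0.997], [-0.5, -0.866, 0.0]]
-0.4, 0.5, -6.9, 2, 3, 0, -0.8, 0.7, -11.4, 3, 6, 0, -1.3, 1, -15.9, 5, 9, 0, -2.1, 1.4, -20.4, 6, 11, 0, -3.1, 2, -24.7, 8, 14, 0, -4.3, 2.6, -29.1, 9, 16, 0, -5.6, 3.4, -33.3, 11, 19, 0, -7.2, 4.3, -37.5, 12, 22, 0, -8.9, 5.2, -41.5, 14, 24, 0, -10.9, 6.3, -45.5, 15, 27, 0, -13, 7.5, -49.3, 17, 29, 0, -13, 7.5, -49.3, 17, 29, 0, -13, 7.5, -49.3, 17, 29, 0
```

View pics/c18.png

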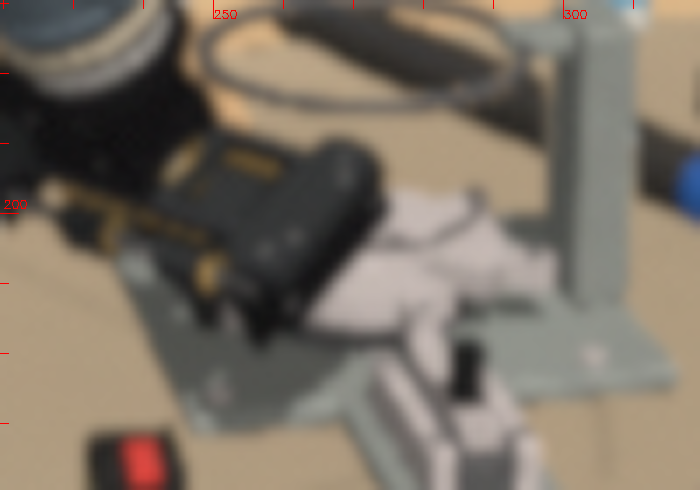

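Emit:
{"api": "jog_arm", "payload": {"motion": [-0.4,0.5,-6.9,2,3,0,-0.8,0.7,-11.4,3,6,0,-1.3,1,-15.9,5,9,0,-2.1,1.4,-20.4,6,11,0,-3.1,2,-24.7,8,14,0,-4.3,2.6,-29.1,9,16,0,-5.6,3.4,-33.3,11,19,0,-7.2,4.3,-37.5,12,22,0,-8.9,5.2,-41.5,14,24,0,-10.9,6.3,-45.5,15,27,0,-13,7.5,-49.3,17,29,0,-13,7.5,-49.3,17,29,0,-13,7.5,-49.3,17,29,0]}}

```text
time_s: 26.42
position: [0.5002, -0.0399, 0.047]
tcp_rot: [[-0.865, 0.497, -0.069], [0.055, -0.043, -0.998], [-0.498, -0.867, 0.01]]
force: [0.3, 0.3, -0.2]
opening: 0.219
```

```bash
python3 - <<'E'
from kin import *
setm()
snap('o')
rect('o','pics/r3.png')
crop('pics/c19.png','pics/side_o.png',230,170,320,240,8)
E
```

```text
(no output)
```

View pics/r3.png

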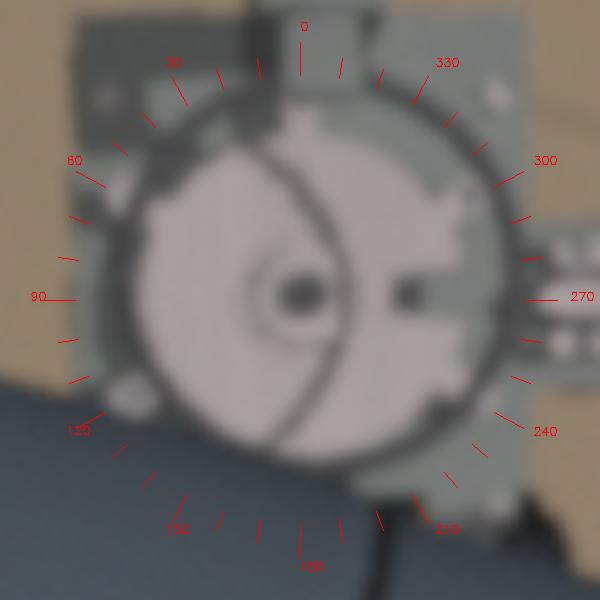

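View pics/c19.png

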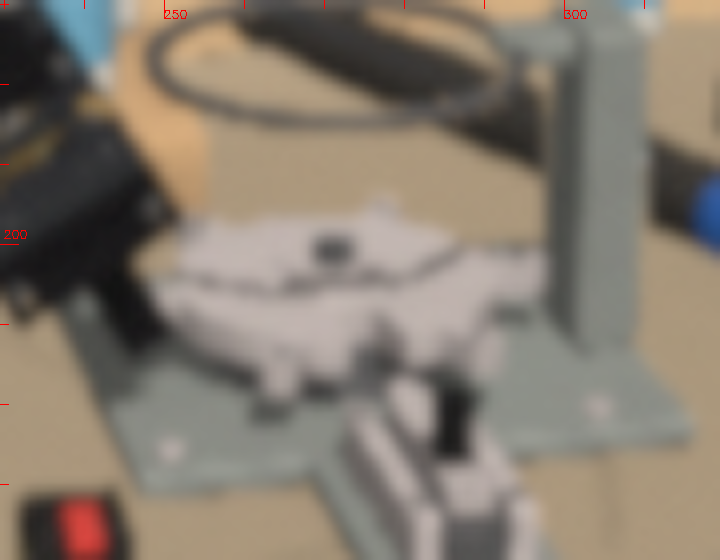

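Emit:
{"api": "jog_arm", "payload": {"motion": [0,0,-1,0,0,0,0,0,-1,0,0,0]}}

```text
time_s: 26.78
position: [0.5001, -0.039, 0.047]
tcp_rot: [[-0.865, 0.496, -0.07], [0.056, -0.043, -0.997], [-0.498, -0.867, 0.01]]
force: [0.8, 0.7, 0.2]
opening: 0.22
```

Emit:
{"api": "jog_arm", "payload": {"motion": [0,0,0,0,0,0,0,0,0,0,0,0,0,0,0,0,0,0,0,-10,0,0,0,0,0,-22,0,0,0,0,0,-36,0,0,0,0,0,-50,0,0,0,0,0,-65,0,0,0,0,0,-80,0,0,0,0,0,-80,0,0,0,0], "gripper": 0.45}}

```text
time_s: 28.02
position: [0.4599, -0.0353, 0.1176]
tcp_rot: [[-0.865, 0.498, -0.07], [0.056, -0.044, -0.997], [-0.499, -0.866, 0.01]]
force: [0.3, 0.1, 0.4]
opening: 0.446
```

```bash
python3 - <<'E'
from kin import *
setm()
snap('p')
rect('p','pics/r4.png',half=.09)
s=bot.read_state();print(s['joint_positions'].round(1))
E
```

```text
[-24.4  32.5 133.4 146.1  17.2 -75.4]
```

View pics/r4.png

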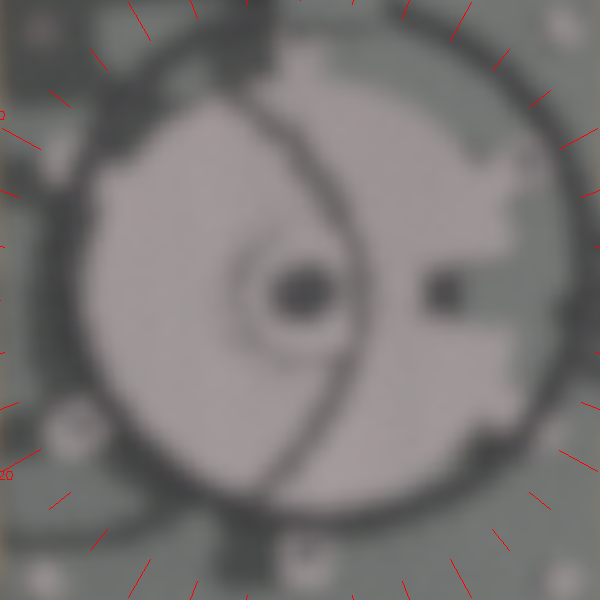

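```bash
python3 - <<'E'
from kin import *
DX=Rz((0,0,-1),jv((1,0,0)))
setm()
p,R=getcmd()
yd,_=lean(0,30)
Rm=Rz(jv((0.1,0,-1)),jv((.7,-.7,0)))
for mid in ((.46,-.08,.26),(.5,-.12,.28)):
  plan2([(p-R[:,1]*.03+[0,0,.05],R,45),(mid,lean(20,20)[1],45),((.53,-.20,.28),Rm,45),(jw(0,-.205,.25),DX,45),(jw(0,-.205,.13),DX,45)],hold=1,maxdq=13)
E
```

```text
wp 8 rows maxdq 12.5 err 0.0 [-25, 18, 131, 77, 10, -5]
wp 15 rows maxdq 12.2 err 0.0 [-33, 11, 115, 22, 42, 27]
wp 4 rows maxdq 5.8 err 0.0 [-33, 21, 92, 3, 62, 16]
wp 6 rows maxdq 7.7 err 0.0 [-34, 30, 82, 0, 68, -29]
wp 3 rows maxdq 4.9 err 0.0 [-34, 38, 88, 0, 54, -29]
37 rows; end [ 0.5679 -0.2503  0.13  ]
[[-0.09, 0.0, 0.996], [-0.996, 0.0, -0.09], [-0.0, -1.0, 0.0]]
-3, -9, 0, 0, 0, 0, -6, -18, 0, 0, 0, 0, -9, -27, 0, 0, 0, 0, -12, -37, 0, 0, 0, 0, -16, -46, 0, 0, 0, 0, -19, -55, 0, 0, 0, 0, -22, -64, 0, 0, 0, 0, -25, -73, 1, 0, 0, 0, -28, -77, 4, -1, -1, -1, -31, -80, 7, -1, -2, -1, -35, -83, 10, -2, -3, -2, -38, -86, 13, -2, -5, -3, -41, -90, 16, -3, -6, -3, -44, -93, 19, -3, -7, -4, -48, -96, 22, -4, -8, -5, -51, -100, 25, -5, -9, -5, -54, -103, 28, -5, -10, -6, -57, -106, 31, -6, -11, -7, -61, -109, 34, -6, -12, -7, -64, -113, 37, -7, -14, -8, -67, -116, 40, -7, -15, -8, -70, -119, 43, -8, -16, -9, -73, -122, 46, -9, -17, -10, -93, -117, 75, -9, -23, -13, -112, -111, 103, -9, -30, -16, -131, -105, 132, -9, -36, -20, -151, -100, 161, -10, -43, -23, -154, -92, 169, -12, -50,
[... 1073 characters left out ...]
 -4, -9, -5, -80, -99, 48, -5, -10, -6, -85, -102, 53, -5, -11, -6, -90, -104, 57, -6, -12, -7, -95, -106, 61, -6, -12, -7, -100, -109, 66, -7, -13, -8, -105, -111, 70, -7, -14, -8, -110, -113, 74, -8, -15, -9, -115, -116, 79, -8, -16, -9, -120, -118, 83, -9, -17, -10, -128, -114, 103, -9, -23, -13, -135, -109, 122, -9, -30, -16, -143, -104, 141, -9, -36, -20, -151, -100, 161, -10, -43, -23, -154, -92, 169, -12, -50, -23, -158, -84, 177, -14, -57, -23, -161, -76, 184, -17, -65, -23, -164, -68, 192, -19, -72, -23, -168, -61, 200, -21, -79, -23, -171, -53, 208, -24, -87, -23, -151, -18, 208, -24, -87, -23, -131, 17, 207, -24, -87, -23, -111, 51, 207, -24, -87, -23, -111, 51, 207, -24, -87, -23
```

Emit:
{"api": "jog_arm", "payload": {"motion": [-3,-9,0,0,0,0,-6,-18,0,0,0,0,-9,-27,0,0,0,0,-12,-37,0,0,0,0,-16,-46,0,0,0,0,-19,-55,0,0,0,0,-22,-64,0,0,0,0,-25,-73,1,0,0,0,-28,-77,4,-1,-1,-1,-31,-80,7,-1,-2,-1,-35,-83,10,-2,-3,-2,-38,-86,13,-2,-5,-3,-41,-90,16,-3,-6,-3,-44,-93,19,-3,-7,-4,-48,-96,22,-4,-8,-5,-51,-100,25,-5,-9,-5,-57,-106,31,-6,-11,-7,-64,-113,37,-7,-14,-8,-73,-122,46,-9,-17,-10,-73,-122,46,-9,-17,-10], "gripper": 0}}

```text
time_s: 30.62
position: [0.4614, -0.0814, 0.2595]
tcp_rot: [[-0.909, 0.327, 0.26], [-0.243, 0.095, -0.966], [-0.34, -0.94, -0.007]]
force: [0.9, -0.4, 0.9]
opening: 0.002
```

```bash
python3 - <<'E'
from kin import *
DX=Rz((0,0,-1),jv((1,0,0)))
setm();print(bot.read_state()['joint_positions'].round(0))
Rm=Rz(jv((0.1,0,-1)),jv((.7,-.7,0)))
plan2([((.53,-.20,.28),Rm,45),(jw(0,-.215,.25),DX,45),(jw(0,-.215,.12),DX,45)],hold=2,maxdq=12)
E
```

```text
[-33.  12. 115.  22.  43.  27.]
wp 4 rows maxdq 5.7 err 0.0 [-33, 21, 92, 3, 62, 16]
wp 6 rows maxdq 7.9 err 0.0 [-35, 30, 82, 0, 68, -30]
wp 3 rows maxdq 5.3 err 0.0 [-35, 39, 88, 0, 53, -30]
15 rows; end [ 0.567  -0.2602  0.12  ]
[[-0.09, 0.0, 0.996], [-0.996, 0.0, -0.09], [-0.0, -1.0, 0.0]]
-10, -2, 33, 0, -6, -4, -20, -4, 66, 0, -12, -7, -30, -6, 99, -1, -19, -11, -41, -8, 132, -1, -25, -15, -42, -2, 144, -3, -32, -15, -44, 3, 155, -4, -40, -16, -45, 9, 166, -6, -47, -16, -46, 15, 178, -8, -54, -17, -48, 21, 189, -10, -62, -17, -49, 27, 200, -12, -69, -18, -35, 67, 201, -12, -69, -18, -20, 108, 201, -12, -69, -18, -5, 149, 201, -12, -69, -18, -5, 149, 201, -12, -69, -18, -5, 149, 201, -12, -69, -18
```

Emit:
{"api": "jog_arm", "payload": {"motion": [-10,-2,33,0,-6,-4,-20,-4,66,0,-12,-7,-30,-6,99,-1,-19,-11,-41,-8,132,-1,-25,-15,-42,-2,144,-3,-32,-15,-44,3,155,-4,-40,-16,-45,9,166,-6,-47,-16,-46,15,178,-8,-54,-17,-48,21,189,-10,-62,-17,-49,27,200,-12,-69,-18,-35,67,201,-12,-69,-18,-20,108,201,-12,-69,-18,-5,149,201,-12,-69,-18,-5,149,201,-12,-69,-18,-5,149,201,-12,-69,-18]}}

```text
time_s: 32.5
position: [0.5657, -0.2584, 0.1192]
tcp_rot: [[-0.09, -0.009, 0.996], [-0.996, -0.001, -0.09], [0.002, -1.0, -0.009]]
force: [-0.5, 0.0, -1.1]
opening: 0.008
```

```bash
python3 - <<'E'
from kin import *
DX=Rz((0,0,-1),jv((1,0,0)))
setm();snap('q')
crop('pics/c20.png','pics/side_q.png',220,150,320,250,6)
plan2([(jw(0,-.207,.072),DX,20)],hold=1,maxdq=12)
T=lambda a,b:(a/5+245-.5,b/5+130-.5)
S=lambda a,b:(a/7+220-.5,b/7+170-.5)
print('knob',[ (R2(-yaw)@(atz('top',*T(470,275),.068)[:2]-J)).round(4), proj('side',jw(0,-.165,.068)), proj('top',jw(0,-.165,.068))],T(470,275),S(467,345))
E
```

```text
wp 3 rows maxdq 2.0 err 0.0 [-34, 43, 90, 0, 47, -29]
4 rows; end [ 0.5678 -0.2523  0.072 ]
[[-0.09, 0.0, 0.996], [-0.996, 0.0, -0.09], [-0.0, -1.0, 0.0]]
-2, 16, 1, 0, 0, 0, -4, 31, 1, 0, 0, 0, -6, 47, 2, 1, 0, 0, -6, 47, 2, 1, 0, 0
knob [array([ 0.0009, -0.1631]), array([286.53228827, 217.80317114]), array([339.09881908, 184.82125882])] (338.5, 184.5) (286.2142857142857, 218.78571428571428)
```

View pics/c20.png

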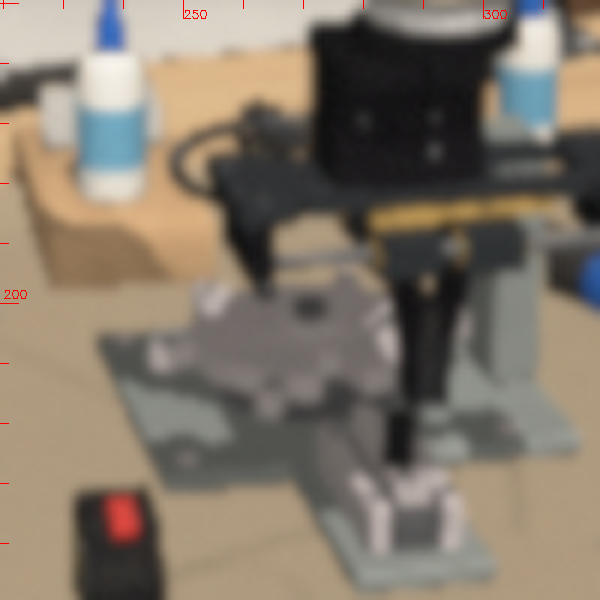

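Emit:
{"api": "jog_arm", "payload": {"motion": [-1,16,1,0,0,0,-2,31,1,0,0,0,-3,47,2,0,0,0,-3,47,2,0,0,0]}}

```text
time_s: 33.1
position: [0.5658, -0.2549, 0.0695]
tcp_rot: [[-0.09, -0.013, 0.996], [-0.996, 0.001, -0.09], [0.0, -1.0, -0.013]]
force: [-0.2, -0.7, 0.8]
opening: 0.006
```

```bash
python3 - <<'E'
from kin import *
setm();snap('r')
s=bot.read_state();r=R2(-yaw)@(s['position'][:2]-J);print('tcp jig',r.round(4))
crop('pics/c21.png','pics/side_r.png',240,180,320,250,8)
rect('r','pics/r5.png',half=.2)
E
```

```text
tcp jig [-0.0005 -0.2105]
```

View pics/c21.png

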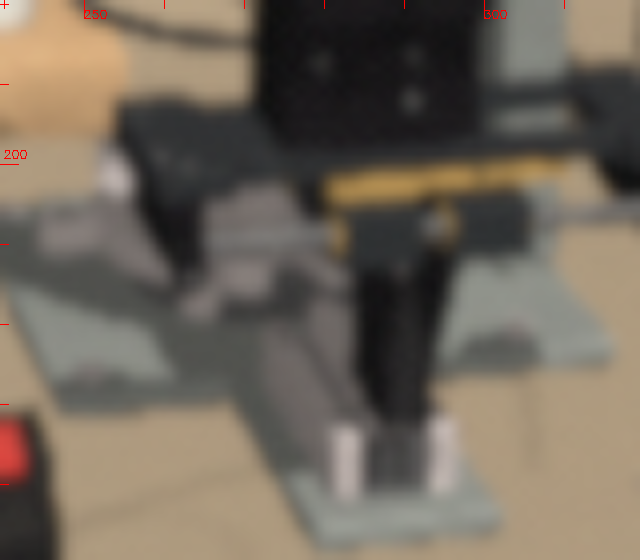

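Emit:
{"api": "jog_arm", "payload": {"motion": [-10,0,0,0,0,0,-20,0,0,0,0,0,-26,0,0,0,0,0,-32,0,0,0,0,0,-38,0,0,0,0,0,-44,0,0,0,0,0,-44,0,0,0,0,0]}}

```text
time_s: 34.08
position: [0.5712, -0.2113, 0.0717]
tcp_rot: [[-0.09, -0.009, 0.996], [-0.996, -0.001, -0.09], [0.002, -1.0, -0.009]]
force: [-0.1, 0.1, -0.1]
opening: 0.005
```

```bash
python3 - <<'E'
from kin import *
setm();snap('s')
s=bot.read_state();r=R2(-yaw)@(s['position'][:2]-J);print('tcp jig',r.round(4),s['force'])
crop('pics/c22.png','pics/side_s.png',240,180,320,250,8)
rect('s','pics/r6.png',half=.2)
E
```

```text
tcp jig [-0.0005 -0.166 ] [-0.43122615  0.05864331  0.93888279]
```

View pics/c22.png

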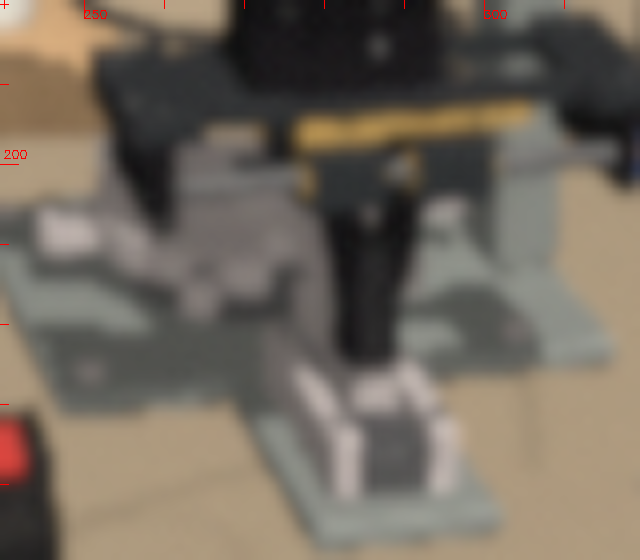

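View pics/r6.png

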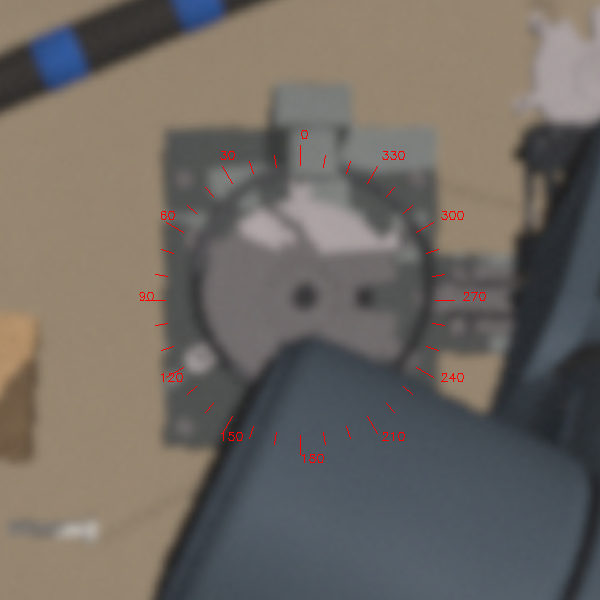

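Emit:
{"api": "jog_arm", "payload": {"motion": [-5,0,0,0,0,0,-10,0,0,0,0,0,-15,0,0,0,0,0,-19,0,0,0,0,0,-22,0,0,0,0,0,-22,0,0,0,0,0]}}

```text
time_s: 34.92
position: [0.5729, -0.1894, 0.0714]
tcp_rot: [[-0.09, -0.01, 0.996], [-0.996, -0.001, -0.09], [0.001, -1.0, -0.01]]
force: [-0.1, 0.3, 0.2]
opening: 0.006
```

Emit:
{"api": "jog_arm", "payload": {"motion": [-1,0,0,0,0,0,-2,0,0,0,0,0,-3,0,0,0,0,0,-4,0,0,0,0,0]}}

```text
time_s: 35.42
position: [0.5732, -0.1877, 0.0716]
tcp_rot: [[-0.089, -0.01, 0.996], [-0.996, -0.004, -0.089], [0.005, -1.0, -0.009]]
force: [-1.9, -7.5, -0.7]
opening: 0.004
```

```bash
python3 - <<'E'
from kin import *
setm();snap('t')
s=bot.read_state();r=R2(-yaw)@(s['position'][:2]-J);print('tcp jig',r.round(4),s['force'])
crop('pics/c23.png','pics/side_t.png',240,180,320,250,8)
rect('t','pics/r7.png',half=.12)
E
```

```text
tcp jig [-0.0004 -0.1423] [-2.00723039 -7.41762157 -0.46860271]
```

View pics/c23.png

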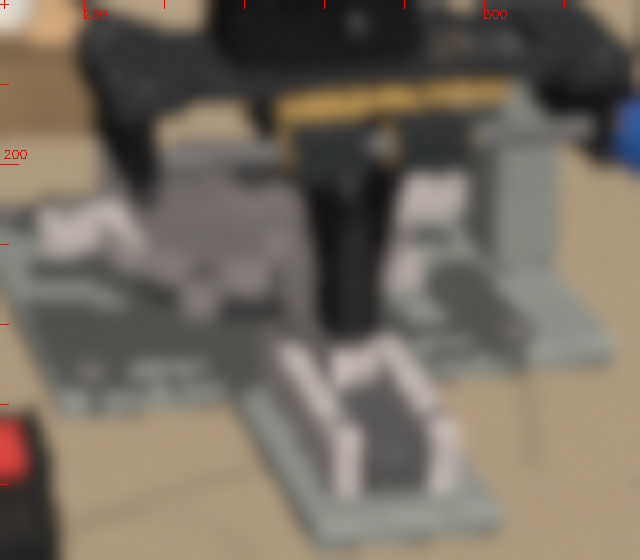

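View pics/r7.png

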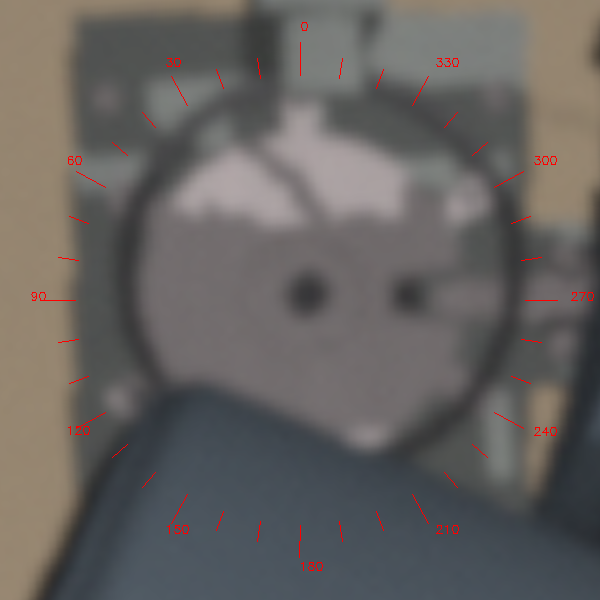

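Emit:
{"api": "jog_arm", "payload": {"motion": [-1,0,0,0,0,0,-2,0,0,0,0,0,-2,0,0,0,0,0]}}

```text
time_s: 35.9
position: [0.5733, -0.1875, 0.0716]
tcp_rot: [[-0.088, -0.01, 0.996], [-0.996, -0.007, -0.088], [0.007, -1.0, -0.009]]
force: [-3.1, -11.0, -1.3]
opening: 0.005
```

Emit:
{"api": "jog_arm", "payload": {"motion": [3,0,0,0,0,0,10,0,0,0,0,0,20,0,0,0,0,0,30,-10,0,0,0,0,40,-50,0,0,0,0,60,-100,0,0,0,0,100,-150,0,0,0,0,150,-180,0,0,0,0,200,-180,0,0,0,0,250,-180,0,0,0,0,250,-180,0,0,0,0]}}

```text
time_s: 37.28
position: [0.5516, -0.4374, 0.2526]
tcp_rot: [[-0.094, -0.008, 0.995], [-0.996, -0.004, -0.095], [0.004, -1.0, -0.008]]
force: [-0.4, 1.0, 0.3]
opening: 0.002
```

```bash
python3 - <<'E'
from kin import *
setm();snap('u')
crop('pics/c24.png','pics/side_u.png',190,140,320,250,6)
rect('u','pics/r8.png',half=.14)
E
```

```text
(no output)
```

View pics/c24.png

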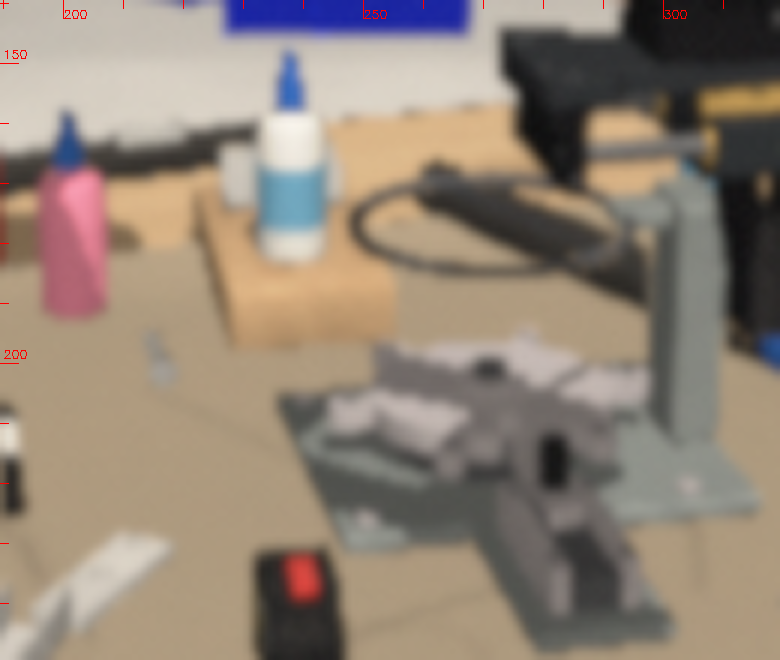

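View pics/r8.png

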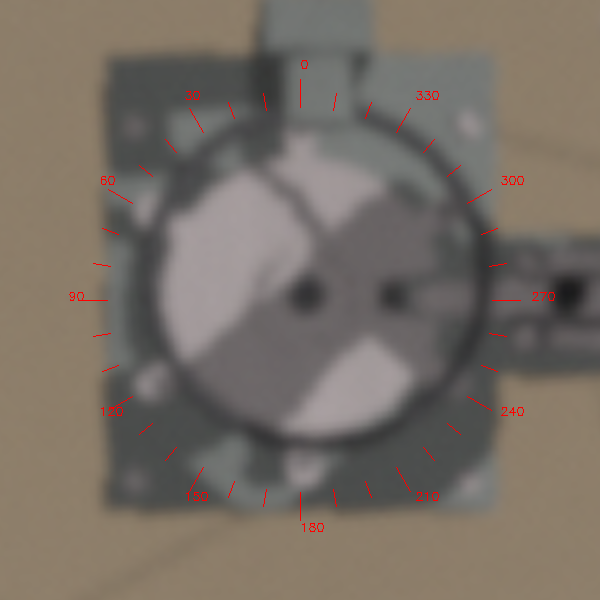

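View pics/top_u.png

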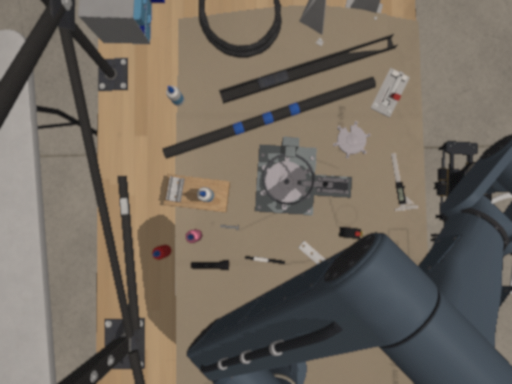

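```bash
python3 -c "
from rig import bot
print(bot.hand_in())"
```

```text
the job is handed in; nothing more can be done
None
```

The jig is ready and the job is handed in at about 37 s of the 72 s allowed, with the robot clear of everything.

- **Glue bottle:** It stands upright on the free part of the board, at about x 0.549, y 0.200 m. In the last pictures the U-bracket on the board and the tape measure look unmoved.
- **Flange:** I turned it about 70° in two pushes on its ears, reaching in below the hoop. Before the slide was moved, the notch faced the slide's nose to within about 1°.
- **Locking slide:** I pushed it by its knob until it stopped hard. The last push moved it only 0.2 mm while the force rose to about 11 N. The final picture shows the nose in the notch, with its tip about 51 mm from the axis (52 mm expected at home). The knob is about 122 mm out (121 mm expected).

**Disagreements:**
- The slide stopped with the tool centre about 4 mm short of where I had calculated. I put this down to the closed fingers being thicker than assumed, since the pictures and the hard stop both show it home.
- My first leaning approach to the ears ran close to a wrist singularity and did not reach its pose. I backed out without touching anything and worked out a different path.

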